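Change the packs of the router's battery backup and snap its lid shut

ROBOT

A 6-joint arm with a two-finger parallel gripper is mounted at the origin on the work surface. World frame = base frame: x ahead of the robot, y to its left, z up, the work surface at z = 0. Lengths are in m, angles in rad, forces in N, time in s.
With the tool pointing down it reaches from about 0.325 to 0.85 m from the base axis. Payload 4.4 kg.
Tool frame: the origin (TCP) lies at the very end of the fingers, on their centre line; the grasp point (between the pads) lies 19 mm behind it (tcp_to_grasp is the distance from the TCP to the grasp point, in m); z points along the fingers, y is the line along which they close (so a half turn about z gives the same grasp; the last joint's range is limited). The gripper opens to 94 mm and grips with 3 to 60 N. Pads are 16 mm wide; open, the fingers measure 119 mm over their backs; the gripper's body (75 mm by 177 mm) begins 78 mm behind the grasp point.
Start: joints at [-1.327, 0.207, 1.542, -0, 1.393, -0.15], TCP at [0.221, -0.531, 0.205] pointing down, gripper open.
Joint ranges: [-2.73, 2.73], [-0.86, 2.22], [0.23, 2.46], [-1.11, 4.25], [0.08, 2.63], [-2.82, 2.82]. Speed limits (rad/s): [2.79, 2.79, 3.14, 3.14, 3.14, 3.14].

INTERFACE

Orientations are given as a unit quaternion [w, x, y, z].
In Python, from plant import * gives the robot as it stands. The module is installed in compiled form; this text tells all that it offers.
- The arm moves only by the tool drive_tool, never from a script. Its argument "motion" is a list of rows, each an object of numbers: "claw": the finger opening in m, from 0 to 0.094; "tx", "ty", "tz": the shift along the world's x, y, z in shares of 750 mm (1.0 is 750 mm); "roll": the turn about the world's z in parts of the range, where 1.0 means 120 degrees. A call has 1 to 12 rows; each row is the pose to reach, as a shift and turn from the pose commanded when the call began; what a row does not reach only later rows make up. A row lasts 1/8 s, in which the tool goes at most 62.5 mm and 10.7 degrees, less where a joint would pass 70% of its speed; a pose out of reach is approached as far as the arm can. A shift or turn number past 1, either way, is cut back to 1. A call with a gripper value outside its range is refused whole. The fingers move at their own pace and stop on an object; the grip force is fixed at half the most. Time passes only in rows, so rows that repeat a pose let the fingers close. It gives the time, the measured TCP pose, the force, the opening and the grip force at its end, in the units of the state.
- get_state(): the state, without advancing time (a new reading comes with each control period).
- grab_frame(name): name is "scene" or "top" or "wrist"; returns a dict with "color" (384x512x3 uint8, red, green, blue), "fx", "fy", "cx", "cy" (pixels), "R" (3x3) and "t" (3): a world point X has camera coordinates R X + t. Camera axes: x right, y down, z forward; pixel columns grow to the right and rows downward; lengths in m; the calibration is good to about 2 mm. A picture is of the moment at which its call begins. There is no depth.
- sign_off(): hands the job in; it is judged then, once.
Trained networks look in a picture, given as the dict that the camera call returned (one of the last four; its "shot" number tells which), for a name from the list of things; names that differ only in an ending like _2 or _b are one class to them, and where a whole thing is asked for, a point or a joint stands for the part that bears it (a point fixed in the world has none). Each returns a list of dicts, best first, with "confidence" (0 to 1); they miss things now and then, are a little off and sometimes report something else, mostly with a low value. They report only what shows in the picture. A call takes as long as a camera call. They do not tell look-alikes from the thing itself.
- cut_out(target, picture): "pixels" (384x512 bool, what is visible of it) and "extent" ([centre column, centre row, width, height] in pixels, round what is visible of it).
The state is a dict: "clock": time; "joints": joint angles; "joint_vel": joint speeds; "joint_efforts": joint torques, N m; "ee_pos": TCP position; "tcp_rot": TCP orientation; "ft_force": force on the tool from outside, world axes, zero at the start; "moment": the same for the moment, N m; "grip_width": finger opening in m; "grasp_force": force on a finger pad.
Only numpy, scipy, OpenCV 4.12 (cv2) and the standard library are available. Lean on these libraries where they do the work, as an engineer would, in place of code of your own. Each camera call takes 0.05 s, during which the arm holds its last target. There are 200 camera calls.

TASK

Change the batteries in the router's backup unit: move each spent pack from the unit's bays into the cardboard box, and lay each fresh pack from the desk lengthways and flat in a bay of its own. Only then slide the contact carriage fully home towards the hinge until it clicks, and last of all swing the lid down and press its front edge until the catch snaps shut. Do not shift the mouse, the mug or the stapler.

Things in the scene. Friction and masses are not known exactly. Their poses are not given: they have to be found in the camera images.
- unit: black low battery base, fixed, 130 mm deep (x), 208 wide (y); origin on the desk amid the bays; +x points to the hinge at its back, -x to the front (robot), turned up to 0.2 rad. Floor plate 6 mm thick; four open-topped bays side by side along y run in x, ribs and walls between and around them 16 mm high. Back stop: inner face at x = +45 mm, 34 mm high. Front wall at x = -62 to -58 mm, 16 mm high
- carriage (a joint): contact carriage, m: 0 = forward, 0.025 = home against its stop (towards hinge, unit +x); starts 0 to 0.006. Grey bar 198 mm wide, 12 thick, 18 to 30 mm above the desk, running over the ribs; its rear face (x = -38.5 mm of unit + joint value) pushes pack ends back. Friction 1.5 N; from 0.014 a spring detent resists (total push up to 12 N near 0.017), then snaps it home and holds it beyond 0.0232
- carriage_tab (a point): middle of the top edge of the front (-x) face of the upright tab amid the carriage (y = 0 of unit; x = -50.5 mm + carriage value). Tab 34 mm wide, 12 thick, from 30 to 44 mm above the desk, standing on the bar. Push it towards +x
- lid (a joint): lid hinge, rad: 0 = closed and caught, grows as it opens; starts 1.66 to 1.82 (standing open), stop at 1.9. Friction (0.13 N m) holds it where it is left. Lowered onto its catch it meets the spring near 0.08; about 10 N down on the front edge takes it past the catch (peak near 0.06, over by 0.03), it snaps to 0 and stays (below 0.02)
- lid_hinge (a point): middle of the hinge axis, 20 mm above the desk, 60 mm behind the unit's origin; axis along unit y. A lid point at (a along unit x, b up) from the hinge when closed lies at (a cos q + b sin q, -a sin q + b cos q) at lid value q. Lid: black shell 220 mm wide, its top surface at b = 34 mm (54 mm above the desk closed), front skirt outer face at a = -128.5 mm, b from -2 mm to the top
- lid_lip (a point): outer end of the lid's thumb lip, in the middle of the edge away from the hinge, at a = -145.5 mm, b = 31 mm (see lid_hinge). The lip is 60 mm wide, 6 mm thick (b = 28 to 34), 17 mm proud of the front skirt, level with the lid's top. With the lid open it points up and can be pinched or hooked from above
- tray: open cardboard box for spent packs, fixed, 170 mm (x) by 110 mm (y) by 30 mm high, walls 4 mm and floor 4 mm thick; origin at the centre of its underside
- bay1 (a point): centre of the floor (4 mm behind the unit's origin, 6 mm above the desk) of the bay at unit y = -81 mm: bay 34 mm wide; ribs between bays 20 mm wide, end walls 6 mm. With the carriage forward 77 to 83 mm of it is free lengthways. A pack lies in it along unit x, centre 14 mm above this point
- bay2 (a point): centre of the floor (4 mm behind the unit's origin, 6 mm above the desk) of the bay at unit y = -27 mm: bay 34 mm wide; ribs between bays 20 mm wide, end walls 6 mm. With the carriage forward 77 to 83 mm of it is free lengthways. A pack lies in it along unit x, centre 14 mm above this point
- bay3 (a point): centre of the floor (4 mm behind the unit's origin, 6 mm above the desk) of the bay at unit y = +27 mm: bay 34 mm wide; ribs between bays 20 mm wide, end walls 6 mm. With the carriage forward 77 to 83 mm of it is free lengthways. A pack lies in it along unit x, centre 14 mm above this point
- bay4 (a point): centre of the floor (4 mm behind the unit's origin, 6 mm above the desk) of the bay at unit y = +81 mm: bay 34 mm wide; ribs between bays 20 mm wide, end walls 6 mm. With the carriage forward 77 to 83 mm of it is free lengthways. A pack lies in it along unit x, centre 14 mm above this point
- spent1: grey rectangular battery pack, 56 mm long (its x axis), 28 x 28 mm in section, rounded edges 2.5 mm, 0.08 to 0.15 kg; origin at its centre (14 mm above what it lies on). Spent: it lies in the unit's bay 1 at the start, or is absent.
- spent2: grey rectangular battery pack, 56 mm long (its x axis), 28 x 28 mm in section, rounded edges 2.5 mm, 0.08 to 0.15 kg; origin at its centre (14 mm above what it lies on). Spent: it lies in the unit's bay 2 at the start, or is absent.
- spent3: grey rectangular battery pack, 56 mm long (its x axis), 28 x 28 mm in section, rounded edges 2.5 mm, 0.08 to 0.15 kg; origin at its centre (14 mm above what it lies on). Spent: it lies in the unit's bay 3 at the start, or is absent.
- spent4: grey rectangular battery pack, 56 mm long (its x axis), 28 x 28 mm in section, rounded edges 2.5 mm, 0.08 to 0.15 kg; origin at its centre (14 mm above what it lies on). Spent: it lies in the unit's bay 4 at the start, or is absent.
- fresh1: grey rectangular battery pack, 56 mm long (its x axis), 28 x 28 mm in section, rounded edges 2.5 mm, 0.08 to 0.15 kg; origin at its centre (14 mm above what it lies on). Fresh: it lies on the desk to the left of the unit at the start, or is absent.
- fresh2: grey rectangular battery pack, 56 mm long (its x axis), 28 x 28 mm in section, rounded edges 2.5 mm, 0.08 to 0.15 kg; origin at its centre (14 mm above what it lies on). Fresh: it lies on the desk to the left of the unit at the start, or is absent.
- fresh3: grey rectangular battery pack, 56 mm long (its x axis), 28 x 28 mm in section, rounded edges 2.5 mm, 0.08 to 0.15 kg; origin at its centre (14 mm above what it lies on). Fresh: it lies on the desk to the left of the unit at the start, or is absent.
- fresh4: grey rectangular battery pack, 56 mm long (its x axis), 28 x 28 mm in section, rounded edges 2.5 mm, 0.08 to 0.15 kg; origin at its centre (14 mm above what it lies on). Fresh: it lies on the desk to the left of the unit at the start, or is absent.
- mouse: computer mouse, 100 x 60 x 30 mm, loose bystander; origin under its centre
- mug: blue mug, 76 mm across, 85 mm high, loose bystander; origin under its centre
- stapler: black stapler, 130 x 36 x 42 mm, loose bystander; origin under its centre
Mind the look-alikes: they are no part of the job. Leave any yellow look-alike of the fresh3 alone. What is shaped like the spent1 but yellow is not meant.

How it is judged:
By the outcome, as a careful person would: the job done as asked, in the order asked, and still so for the second after the job is handed in, with the robot touching nothing.
Of spent1, spent2, spent3, spent4 only 1 to 2 are there at a start; the rules pass over those that are not, and their reading is None.
Of fresh1, fresh2, fresh3, fresh4 only 3 to 4 are there at a start; the rules pass over those that are not, and their reading is None.
At some moment in a run one of fresh1, fresh2, fresh3, fresh4 may be knocked a few centimetres aside while the robot is not near it.
Once in a run the grip may slacken for a moment while it holds something.
It also fails if it takes over 210 s, if anything falls off the work surface, if the arm or the gripper's body presses on something with over 40 N, if the wrist force passes 120 N, or if a joint passes its speed limit or range.

## Working session

There is one attempt and no reset: what is moved stays moved. The work goes in short steps, Python scripts to look and compute and a tool call to move; the robot and the scene stay as the last step left them, time stands still between calls to the robot, and variables do not carry over. Pictures are saved under pics/ and viewed, at most 14 in all, crops included, and the job is handed in when it is done.

Besides the shell and the picture viewer there is one more tool, called after "Call:" in YAML: its name, and indented under it one key for each argument. drive_tool: Moves the arm, as the interface text tells. Its arguments: {"type":"object","properties":{"motion":{"type":"array"}},"required":["motion"]}

```bash
mkdir -p pics
python3 - <<'E'
from plant import *
import cv2, numpy as np
s=get_state(); print(s['clock'],s['ee_pos'],s['tcp_rot'],s['grip_width'])
for n in ('scene','top'):
    p=grab_frame(n); cv2.imwrite(f'pics/{n}0.png',cv2.resize(p['color'][:,:,::-1],(800,600),interpolation=cv2.INTER_CUBIC))
    R=np.array(p['R']);print(n,p['fx'],p['fy'],p['cx'],p['cy'],(-R.T@p['t']).round(3),R.round(3).tolist())
    for t in ('unit','tray','spent1','fresh1','carriage','lid','mouse','mug','stapler','lid_lip','carriage_tab'):
        try: print(t,[(round(d['confidence'],2),[round(float(v)) for v in d['extent']]) for d in cut_out(t,p)])
        except Exception as e: print(t,e)
E
```

```text
0.0 [ 0.22094587 -0.52996611  0.20429436] [-1.15841490e-03  9.80577711e-01  1.96127526e-01 -5.80354857e-05] 0.09404166597626913
scene 370.2976576355126 370.2976576355126 256.1275904256292 201.06061406987803 [ 1.205 -0.095  0.926] [[0.165, 0.986, 0.003], [0.793, -0.131, -0.595], [-0.587, 0.1, -0.804]]
unit [(0.74, [226, 204, 82, 41])]
tray [(0.72, [134, 210, 44, 52])]
spent1 [(0.74, [214, 162, 8, 18])]
fresh1 [(0.77, [357, 203, 22, 18]), (0.74, [365, 173, 14, 22]), (0.67, [322, 202, 9, 20]), (0.55, [311, 177, 13, 24]), (0.49, [324, 145, 16, 15]), (0.47, [336, 169, 12, 23])]
carriage [(0.74, [228, 204, 86, 41]), (0.57, [230, 187, 64, 16])]
lid [(0.73, [227, 210, 84, 38])]
mouse [(0.69, [334, 251, 23, 34])]
mug [(0.8, [157, 265, 31, 46])]
stapler [(0.96, [259, 267, 24, 50])]
lid_lip [(0.6, [227, 210, 81, 38]), (0.49, [225, 205, 80, 40])]
carriage_tab [(0.92, [230, 190, 66, 6])]
top 374.8997156373357 374.8997156373357 259.924886565471 195.65270598632583 [0.458 0.011 0.951] [[0.008, -1.0, -0.009], [-0.996, -0.007, -0.093], [0.093, 0.009, -0.996]]
unit [(0.91, [299, 192, 104, 95])]
tray [(0.66, [406, 216, 51, 71]), (0.54, [380, 126, 41, 46])]
spent1 [(0.67, [306, 276, 18, 22]), (0.59, [323, 210, 16, 25]), (0.26, [303, 166, 102, 46])]
fresh1 [(0.82, [149, 278, 23, 25]), (0.8, [143, 179, 18, 27]), (0.69, [185, 226, 19, 24]), (0.61, [181, 190, 13, 24]), (0.58, [110, 224, 15, 27])]
carriage [(0.85, [288, 222, 81, 20])]
lid [(0.87, [303, 166, 104, 48]), (0.66, [180, 189, 12, 25])]
mouse [(0.91, [187, 126, 34, 39]), (0.45, [300, 191, 108, 92])]
mug [(0.69, [381, 125, 39, 50])]
stapler [(0.94, [271, 115, 18, 50]), (0.63, [182, 190, 16, 24])]
lid_lip [(0.56, [303, 168, 103, 50])]
carriage_tab [(0.88, [291, 224, 81, 20])]
```

View pics/scene0.png

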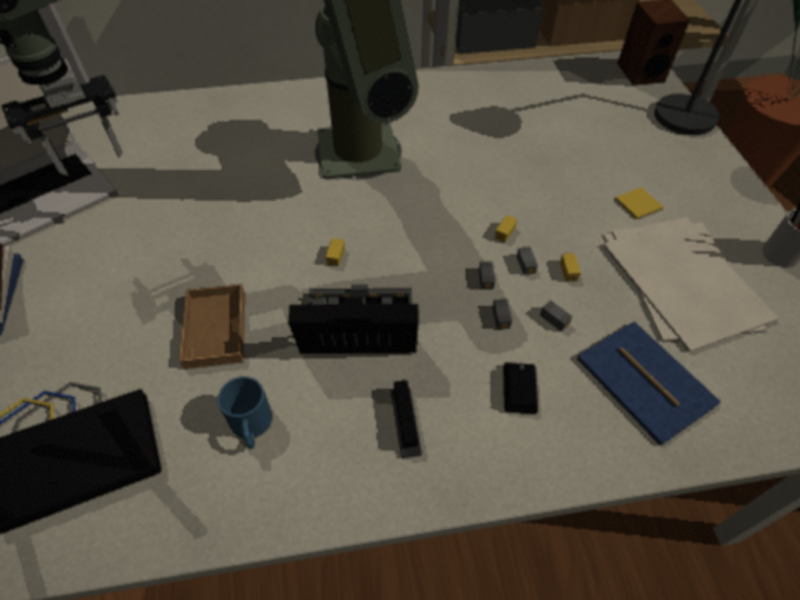

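View pics/top0.png

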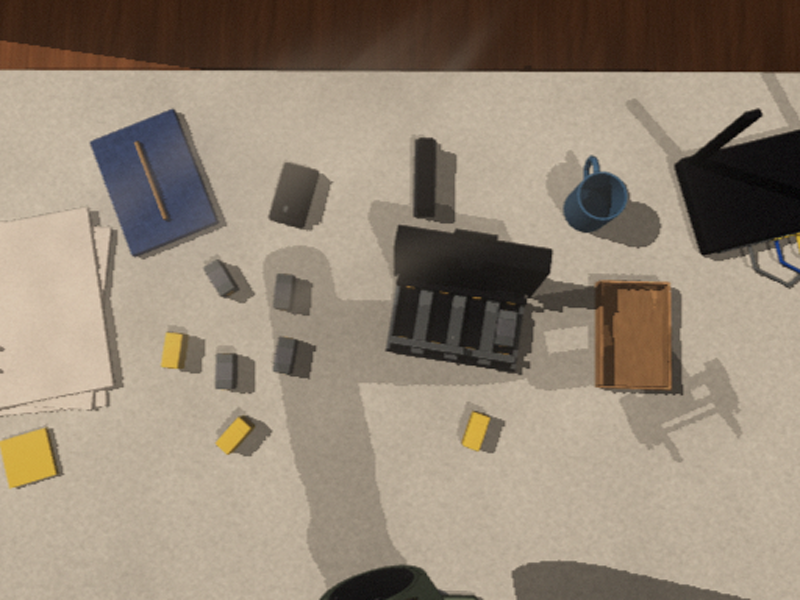

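The scene and top views agree. In the 800x600 top view the unit is near (460,320), with the lid standing behind it. The tray is at (633,335) and a pack shows in the right-hand bay at (507,325). Grey fresh packs lie at (222,278), (287,292), (228,370) and (288,355). Yellow look-alikes are at (174,350), (234,434) and (476,430).

```bash
cat > h.py <<'E'
from plant import *
import cv2, numpy as np
from scipy.optimize import least_squares
def proj(p,X):
    X=np.atleast_2d(X); c=X@np.array(p['R']).T+np.array(p['t'])
    return np.c_[p['fx']*c[:,0]/c[:,2]+p['cx'],p['fy']*c[:,1]/c[:,2]+p['cy']]
def ray(p,u,v):
    R=np.array(p['R']); d=R.T@np.array([(u-p['cx'])/p['fx'],(v-p['cy'])/p['fy'],1]); return -R.T@np.array(p['t']),d
def at(p,u,v,z):
    o,d=ray(p,u,v); return o+d*(z-o[2])/d[2]
def tri(obs): # [(p,u,v)..]
    A=np.zeros((3,3));b=np.zeros(3)
    for p,u,v in obs:
        o,d=ray(p,u,v); d/=np.linalg.norm(d); M=np.eye(3)-np.outer(d,d); A+=M;b+=M@o
    return np.linalg.solve(A,b)
def U(pose,pts): # unit->world
    x,y,a=pose; c,s=np.cos(a),np.sin(a); P=np.atleast_2d(pts).astype(float)
    return np.c_[x+c*P[:,0]-s*P[:,1], y+s*P[:,0]+c*P[:,1], P[:,2]]
def save(name,img,crop=None,k=1):
    im=img[:,:,::-1]
    if crop: a,b,c,d=crop; im=im[b:d,a:c]
    cv2.imwrite('pics/'+name,cv2.resize(np.ascontiguousarray(im),None,fx=k,fy=k,interpolation=cv2.INTER_CUBIC))
def st():
    s=get_state(); print('t',round(s['clock'],2),'tcp',np.round(s['ee_pos'],4),'q',np.round(s['tcp_rot'],3),'w',round(s['grip_width'],4),'gf',round(s['grasp_force'],1),'F',np.round(s['ft_force'],1),'j',np.round(s['joints'],2)); return s
E
python3 - <<'E'
from h import *
p=grab_frame('top')
k=512/800
for n,u,v,z in [('unitfrontL',388,350,.016),('unitfrontR',523,368,.016),('spent',507,325,.034),('tray',633,335,.03),('f1',222,278,.028),('f2',287,292,.028),('f3',228,370,.028),('f4',288,355,.028),('yel',476,430,.028),('lidL',398,228,.17),('lidR',551,248,.17)]:
    print(n,at(p,u*k,v*k,z).round(3))
w=grab_frame('wrist'); print('wrist',w['fx'],(-np.array(w['R']).T@w['t']).round(3),np.array(w['R']).round(3).tolist()); st()
a=np.clip(p['color'].astype(float)*1.6,0,255).astype(np.uint8)
save('top_crop.png',a,(235,130,365,250),6)
E
```

```text
unitfrontL [0.474 0.048 0.016]
unitfrontR [ 0.448 -0.167  0.016]
spent [ 0.515 -0.139  0.034]
tray [ 0.501 -0.337  0.03 ]
f1 [0.587 0.314 0.028]
f2 [0.565 0.209 0.028]
f3 [0.441 0.299 0.028]
f4 [0.465 0.205 0.028]
yel [ 0.352 -0.09   0.028]
lidL [0.637 0.03  0.17 ]
lidR [ 0.611 -0.177  0.17 ]
wrist 281.1708518581881 [ 0.296 -0.499  0.384] [[0.384, -0.923, -0.0], [-0.886, -0.369, 0.281], [-0.26, -0.108, -0.96]]
t 1.3 tcp [ 0.2211 -0.5308  0.2054] q [-0.     0.981  0.196 -0.   ] w 0.0939 gf 0.0 F [-0.5 -0.4 -0.6] j [-1.33  0.21  1.54 -0.    1.39 -0.15]
```

View pics/top_crop.png

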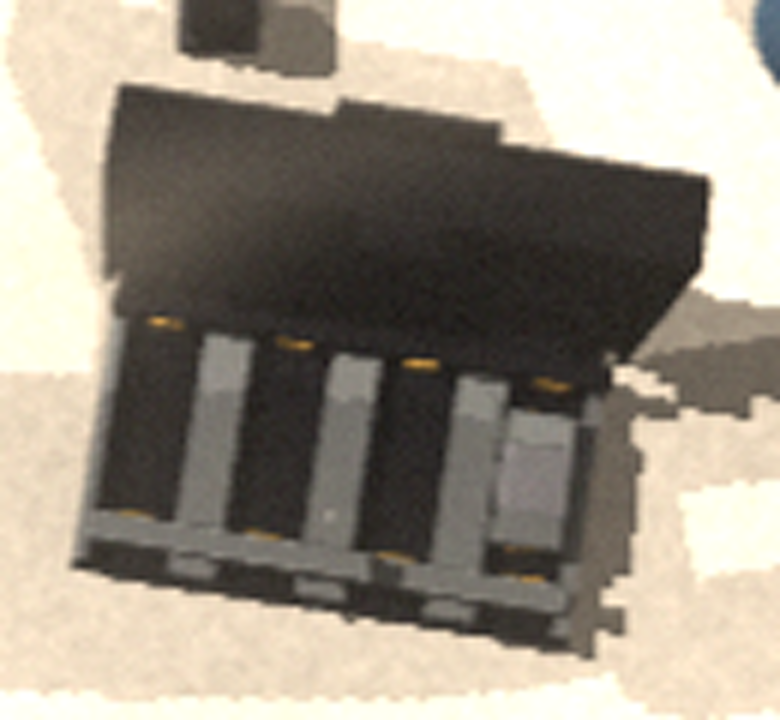

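The crop shows one spent pack, in the right-hand bay 1 (crop 535,480). The other three bays are empty. Next I turn the wrist camera to the robot side and look from above the unit.

Units first: shifts go in shares of 750 mm and turns go in shares of 120 degrees. So 0.44 m / 0.75 = 0.5867, 0.22 m / 0.75 = 0.2933, 120 degrees / 120 = 1.

Call:
drive_tool:
  motion:
    - {"claw":0.06,"tx":0.0267,"ty":0.0533,"tz":0.0267,"roll":0.0833}
    - {"claw":0.06,"tx":0.0533,"ty":0.1067,"tz":0.0533,"roll":0.1667}
    - {"claw":0.06,"tx":0.08,"ty":0.16,"tz":0.06,"roll":0.25}
    - {"claw":0.06,"tx":0.1067,"ty":0.2133,"tz":0.06,"roll":0.3333}
    - {"claw":0.06,"tx":0.1333,"ty":0.2667,"tz":0.06,"roll":0.4167}
    - {"claw":0.06,"tx":0.16,"ty":0.32,"tz":0.06,"roll":0.5}
    - {"claw":0.06,"tx":0.1867,"ty":0.3733,"tz":0.06,"roll":0.5833}
    - {"claw":0.06,"tx":0.2133,"ty":0.4267,"tz":0.06,"roll":0.6667}
    - {"claw":0.06,"tx":0.24,"ty":0.48,"tz":0.06,"roll":0.75}
    - {"claw":0.06,"tx":0.2667,"ty":0.5333,"tz":0.06,"roll":0.8333}
    - {"claw":0.06,"tx":0.28,"ty":0.5867,"tz":0.06,"roll":0.9167}
    - {"claw":0.06,"tx":0.2933,"ty":0.5867,"tz":0.06,"roll":1}

```text
clock: 2.8
ee_pos: [0.4414, -0.0882, 0.2506]
tcp_rot: [0.0, 0.316, 0.949, 0.0]
ft_force: [-0.4, -0.6, 0.0]
grip_width: 0.0601
grasp_force: 0.0
```

To row units: 30.5 degrees / 120 = 0.2542.

Call:
drive_tool:
  motion:
    - {"claw":0.06,"tx":0,"ty":0,"tz":0,"roll":0.0833}
    - {"claw":0.06,"tx":0,"ty":0,"tz":0,"roll":0.1667}
    - {"claw":0.06,"tx":0,"ty":0,"tz":0,"roll":0.25}
    - {"claw":0.06,"tx":0,"ty":0,"tz":0,"roll":0.2542}
    - {"claw":0.06,"tx":0,"ty":0,"tz":0,"roll":0.2542}

```text
clock: 3.42
ee_pos: [0.4411, -0.0908, 0.2505]
tcp_rot: [0.0, 0.061, 0.998, -0.0]
ft_force: [0.5, -0.1, 0.1]
grip_width: 0.06
grasp_force: 0.0
```

Run:
```python
from h import *
st(); w=grab_frame('wrist'); print((-np.array(w['R']).T@w['t']).round(3))
pose=[.523,-.067,-.12]
im=np.clip(w['color'].astype(float)*1.5,0,255).astype(np.uint8).copy()
np.savez('w1.npz',color=w['color'],**{k:w[k] for k in('fx','fy','cx','cy','R','t')})
im=cv2.resize(im,None,fx=1.56,fy=1.56,interpolation=cv2.INTER_CUBIC)
q=proj(w,U(pose,[[-.062,-.104,.016],[-.062,.104,.016],[.045,.09,.034],[.045,-.09,.034],[.004,-.081,.034]]))*1.56
for a in q: cv2.circle(im,tuple(int(v) for v in a),3,(255,0,0),1)
save('w1.png',im)
```

```text
t 3.42 tcp [ 0.4411 -0.0908  0.2505] q [ 0.     0.061  0.998 -0.   ] w 0.06 gf 0.0 F [ 0.5 -0.1  0.1] j [-0.4  -0.1   1.77 -0.    1.47 -1.84]
[ 0.359 -0.08   0.429]
```

View pics/w1.png

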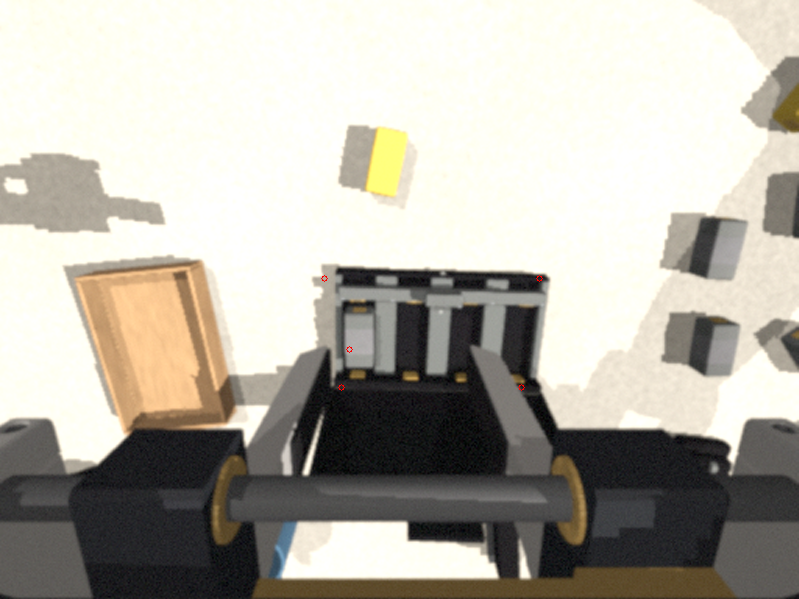

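The wrist view shows the unit at (440,330) with the carriage bar at row 297. The single spent pack is in its left bay at (360,338), the tray at (160,340), and a yellow look-alike at (387,160). My rough unit pose is about 10 mm off, so I need an enlarged crop to fit it.

Run:
```python
from h import *
w=np.load('w1.npz'); a=np.clip(w['color'].astype(float)*2.2,0,255).astype(np.uint8)
save('w1c.png',a,(205,165,360,255),5)
```

```text
(no output)
```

View pics/w1c.png

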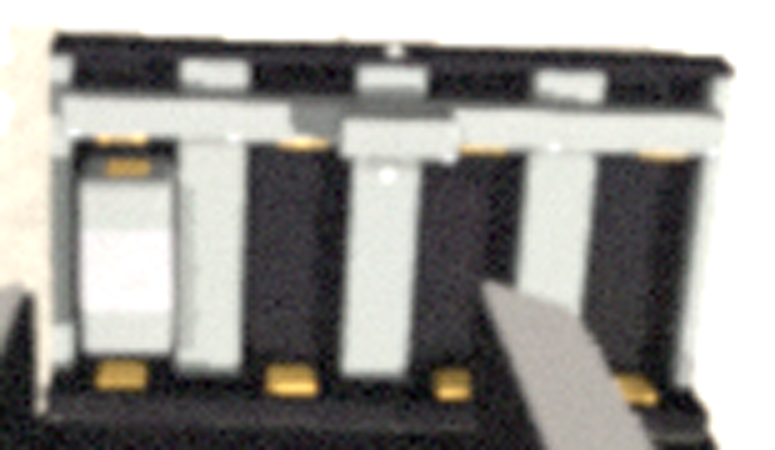

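```bash
cat > fit.py <<'E'
from h import *
w=dict(np.load('w1.npz')); t=grab_frame('top')
W=lambda u,v:((u+.5)/5-.5+205,(v+.5)/5-.5+165)
T=lambda u,v:((u+.5)/6-.5+235,(v+.5)/6-.5+130)
h=.016
obs=[(w,W(182,62),(-58,-64,16)),(w,W(248,62),(-58,-44,16)),(w,W(360,68),(-58,-10,16)),(w,W(427,69),(-58,10,16)),(w,W(537,72),(-58,44,16)),(w,W(605,74),(-58,64,16)),
(w,W(178,368),(45,-64,16)),(w,W(241,371),(45,-44,16)),(w,W(342,375),(45,-10,16)),(w,W(411,376),(45,10,16)),
(t,T(170,573),(-58,64,16)),(t,T(214,578),(-58,44,16)),(t,T(295,593),(-58,10,16)),(t,T(342,601),(-58,-10,16)),(t,T(422,613),(-58,-44,16)),(t,T(466,621),(-58,-64,16)),
(t,T(205,335),(45,64,16)),(t,T(250,341),(45,44,16)),(t,T(335,357),(45,10,16)),(t,T(381,360),(45,-10,16)),(t,T(462,377),(45,-44,16)),(t,T(508,384),(45,-64,16))]
def res(x,sel):
    r=[]
    for i,(p,uv,X) in enumerate(obs):
        if sel is not None and (p is w)!=sel: continue
        X=np.array(X)/1e3; X[2]=x[3]
        r.append(proj(p,U(x[:3],X))[0]-uv)
    return np.ravel(r)
for sel in (True,False,None):
    s=least_squares(res,[.523,-.067,-.12,.016],args=(sel,),loss='soft_l1'); print(sel,s.x.round(4),np.sqrt(np.mean(s.fun**2)).round(2)); 
print(s.fun.reshape(-1,2).round(1).tolist())
x=s.x
# carriage & tab & pack, triangulated from the two views
for n,a,b in (('barL_rear',(65,135),None),('tabrear_R',(457,163),None)): pass
inv=lambda P:(lambda d:np.array([np.cos(x[2])*d[0]+np.sin(x[2])*d[1],-np.sin(x[2])*d[0]+np.cos(x[2])*d[1],P[2]]))(P[:2]-x[:2])
for n,a,b in (('spent top front mid',(128,180),(534,547)),('spent top rear mid',(127,355),(543,415)),('bar front R(+y)',(722,112),(84,535)),('bar front L(-y)',(62,97),(568,612))):
    P=tri([(w,*W(*a)),(t,*T(*b))]); print(n,P.round(4),'unit',(inv(P)*1e3).round(1))
for z,n,a in ((30,'bar frontL',(62,97)),(30,'bar frontR',(722,112)),(44,'tab rearL',(343,160)),(44,'tab rearR',(457,163)),(34,'pack f',(128,180)),(34,'pack r',(127,355))): print(n,(inv(at(w,*W(*a),z/1e3))*1e3).round(1))
E
python3 fit.py
```

```text
True [ 0.5201 -0.0589 -0.1527  0.012 ] 0.33
False [ 0.5198 -0.0602 -0.1585 -0.0024] 0.33
None [ 0.5195 -0.059  -0.1542  0.0132] 0.43
[[0.2, -0.4], [0.2, -0.0], [0.2, -0.5], [-0.1, -0.3], [0.2, -0.2], [-0.2, -0.2], [-0.1, 0.4], [-0.4, 0.1], [0.4, -0.1], [-1.1, 0.1], [-0.6, -0.0], [-0.1, 0.5], [-0.1, 0.2], [0.0, 0.1], [0.2, 0.4], [0.8, 0.3], [0.1, -0.8], [0.4, -0.5], [-0.4, -1.0], [-0.2, -0.3], [-0.3, -0.9], [-0.1, -0.8]]
spent top front mid [ 0.4834 -0.1352  0.0295] unit [-24.  -80.9  29.5]
spent top rear mid [ 0.5373 -0.1409  0.0343] unit [ 30.2 -78.2  34.3]
bar front R(+y) [0.4875 0.0473 0.0173] unit [-48.  100.1  17.3]
bar front L(-y) [ 0.4572 -0.151   0.0221] unit [ -47.4 -100.5   22.1]
bar frontL [-49.7 -98.5  30. ]
bar frontR [-51.2  95.5  30. ]
tab rearL [-37.3 -16.3  44. ]
tab rearR [-37.4  16.4  44. ]
pack f [-26.  -78.7  34. ]
pack r [ 30.4 -78.7  34. ]
```

The fit is consistent: unit at (0.5195, -0.059), yaw -0.155, rib and pack-top heights close to the stated ones, carriage value about 0.001. I grasp the spent pack now.

To row units: -0.2295 m / 0.75 = -0.306, -0.13 m / 0.75 = -0.1733, -2 degrees / 120 = -0.0167.

Call:
drive_tool:
  motion:
    - {"claw":0.05,"tx":0.0467,"ty":-0.0307,"tz":-0.04,"roll":-0.0167}
    - {"claw":0.05,"tx":0.0913,"ty":-0.0613,"tz":-0.1067,"roll":-0.0167}
    - {"claw":0.05,"tx":0.0913,"ty":-0.0613,"tz":-0.1733,"roll":-0.0167}
    - {"claw":0.05,"tx":0.0913,"ty":-0.0613,"tz":-0.24,"roll":-0.0167}
    - {"claw":0.05,"tx":0.0913,"ty":-0.0613,"tz":-0.28,"roll":-0.0167}
    - {"claw":0.05,"tx":0.0913,"ty":-0.0613,"tz":-0.3,"roll":-0.0167}
    - {"claw":0.05,"tx":0.0913,"ty":-0.0613,"tz":-0.306,"roll":-0.0167}
    - {"claw":0.05,"tx":0.0913,"ty":-0.0613,"tz":-0.306,"roll":-0.0167}
    - {"claw":0.022,"tx":0.0913,"ty":-0.0613,"tz":-0.306,"roll":-0.0167}
    - {"claw":0.022,"tx":0.0913,"ty":-0.0613,"tz":-0.306,"roll":-0.0167}
    - {"claw":0.022,"tx":0.0913,"ty":-0.0613,"tz":-0.306,"roll":-0.0167}
    - {"claw":0.022,"tx":0.0913,"ty":-0.0613,"tz":-0.306,"roll":-0.0167}

```text
clock: 5.03
ee_pos: [0.5102, -0.1373, 0.0218]
tcp_rot: [0.001, 0.077, 0.997, -0.0]
ft_force: [-1.0, 0.1, 4.1]
grip_width: 0.0274
grasp_force: 30.0
```

Run:
```python
from h import *
st()
w=dict(np.load('w1.npz')); t=grab_frame('top')
a=[(78,278),(203,262),(233,420),(125,430)]; b=[(671,388),(597,388),(597,283),(671,283)]
for p,q in zip(a,b): print(tri([(w,p[0]/1.5625,p[1]/1.5625),(t,q[0]*.64,q[1]*.64)]).round(4))
```

```text
t 5.03 tcp [ 0.5102 -0.1373  0.0218] q [ 0.001  0.077  0.997 -0.   ] w 0.0274 gf 30.0 F [-1.   0.1  4.1] j [-0.43  0.34  1.8  -0.    1.   -1.84]
[ 0.4182 -0.3986  0.0172]
[ 0.4183 -0.285   0.0019]
[ 0.5833 -0.2827  0.0254]
[ 0.5852 -0.4036  0.0177]
```

To row units: -0.205 m / 0.75 = -0.2733, -0.12 m / 0.75 = -0.16.

Call:
drive_tool:
  motion:
    - {"claw":0.022,"tx":0,"ty":0,"tz":0.0533,"roll":0}
    - {"claw":0.022,"tx":0,"ty":0,"tz":0.12,"roll":0}
    - {"claw":0.022,"tx":-0.004,"ty":-0.08,"tz":0.1333,"roll":0}
    - {"claw":0.022,"tx":-0.008,"ty":-0.16,"tz":0.1333,"roll":0}
    - {"claw":0.022,"tx":-0.012,"ty":-0.2333,"tz":0.1333,"roll":0}
    - {"claw":0.022,"tx":-0.012,"ty":-0.2733,"tz":0.1067,"roll":0}
    - {"claw":0.022,"tx":-0.012,"ty":-0.2733,"tz":0.04,"roll":0}
    - {"claw":0.022,"tx":-0.012,"ty":-0.2733,"tz":0.0067,"roll":0}
    - {"claw":0.022,"tx":-0.012,"ty":-0.2733,"tz":0,"roll":0}
    - {"claw":0.022,"tx":-0.012,"ty":-0.2733,"tz":0,"roll":0}

```text
clock: 6.32
ee_pos: [0.5001, -0.341, 0.02]
tcp_rot: [-0.001, 0.078, 0.997, 0.001]
ft_force: [-0.0, -0.3, -1.3]
grip_width: 0.0275
grasp_force: 30.0
```

To row units: 0.42 m / 0.75 = 0.56, 0.22 m / 0.75 = 0.2933.

Call:
drive_tool:
  motion:
    - {"claw":0.05,"tx":0,"ty":0,"tz":0,"roll":0}
    - {"claw":0.05,"tx":0,"ty":0,"tz":0,"roll":0}
    - {"claw":0.05,"tx":0,"ty":0,"tz":0.0667,"roll":0}
    - {"claw":0.05,"tx":0,"ty":0,"tz":0.1467,"roll":0}
    - {"claw":0.05,"tx":0,"ty":0.0267,"tz":0.2267,"roll":0}
    - {"claw":0.05,"tx":0,"ty":0.08,"tz":0.28,"roll":0}
    - {"claw":0.05,"tx":0,"ty":0.16,"tz":0.2933,"roll":0}
    - {"claw":0.05,"tx":0,"ty":0.24,"tz":0.2933,"roll":0}
    - {"claw":0.05,"tx":0,"ty":0.32,"tz":0.2933,"roll":0}
    - {"claw":0.05,"tx":0,"ty":0.4,"tz":0.2933,"roll":0}
    - {"claw":0.05,"tx":0.0133,"ty":0.48,"tz":0.3067,"roll":0}
    - {"claw":0.05,"tx":0.0267,"ty":0.56,"tz":0.32,"roll":0}

```text
clock: 7.82
ee_pos: [0.5206, 0.0802, 0.2617]
tcp_rot: [0.001, 0.077, 0.997, 0.0]
ft_force: [0.8, -0.0, -1.3]
grip_width: 0.0499
grasp_force: 0.0
```

To row units: 0.15 m / 0.75 = 0.2, 0.14 m / 0.75 = 0.1867.

Call:
drive_tool:
  motion:
    - {"claw":0.05,"tx":0.0133,"ty":0.08,"tz":0.0133,"roll":0}
    - {"claw":0.05,"tx":0.04,"ty":0.1467,"tz":0.0267,"roll":0}
    - {"claw":0.05,"tx":0.04,"ty":0.1867,"tz":0.0267,"roll":0}
    - {"claw":0.05,"tx":0.04,"ty":0.2,"tz":0.0267,"roll":0}
    - {"claw":0.05,"tx":0.04,"ty":0.2,"tz":0.0267,"roll":0}

```text
clock: 8.45
ee_pos: [0.5503, 0.2281, 0.2807]
tcp_rot: [-0.0, 0.077, 0.997, -0.0]
ft_force: [0.2, -0.6, -0.4]
grip_width: 0.0503
grasp_force: 0.0
```

```bash
cat > packs.py <<'E'
from h import *
from itertools import product
# grey packs: fit each pack's box to masks in two views (x,y,yaw; z for check)
def masks(p,names=('fresh1','spent1')):
    out=[]
    for n in names:
        for d in cut_out(n,p):
            m=d['pixels']
            if m.sum()<30: continue
            c=p['color'][m].astype(float).mean(0)
            out.append((d['confidence'],m,c,d['extent']))
    return out
box=np.array(list(product((-.028,.028),(-.014,.014),(-.014,.014))))
def sil(p,x,shape=(384,512),k=8):
    P=U(x[:3],box); P[:,2]+=x[3]
    q=proj(p,P); hull=cv2.convexHull((q*16).round().astype(np.int32))
    m=np.zeros(shape,np.uint8); cv2.fillConvexPoly(m,hull,1,shift=4); return m>0
def fitpack(views,x0,z=.014):
    from scipy.optimize import minimize
    def cost(v):
        x=[v[0]/100,v[1]/100,v[2],z]; s=0
        for p,m in views: a=sil(p,x); s+=1-(a&m).sum()/max(1,(a|m).sum())
        return s
    best=None
    for y in np.linspace(0,np.pi,8,endpoint=False):
        r=minimize(cost,[x0[0]*100,x0[1]*100,y],method='Nelder-Mead',options=dict(initial_simplex=[[x0[0]*100,x0[1]*100,y],[x0[0]*100+.8,x0[1]*100,y],[x0[0]*100,x0[1]*100+.8,y],[x0[0]*100,x0[1]*100,y+.3]],maxiter=150))
        if best is None or r.fun<best.fun: best=r
    v=best.x; return np.array([v[0]/100,v[1]/100,(v[2]+np.pi/2)%np.pi-np.pi/2]),best.fun
E
cat > look.py <<'E'
from packs import *
import sys
st(); w=grab_frame('wrist'); t=grab_frame('top')
M={'w':masks(w),'t':masks(t)}
for k,p in (('w',w),('t',t)):
    for c,m,col,e in M[k]:
        v,u=np.nonzero(m); print(k,round(c,2),np.round(e),col.round(),at(p,u.mean(),v.mean(),.018)[:2].round(3))
im=np.hstack([w['color'],t['color'][90:330,70:390] if 0 else t['color']])
save(sys.argv[1],np.clip(w['color']*1.4,0,255).astype(np.uint8),None,1.5)
import pickle; pickle.dump((w,t,M),open('last.pkl','wb'))
E
python3 look.py w2.png
```

```text
t 8.45 tcp [0.5503 0.2281 0.2807] q [-0.     0.077  0.997 -0.   ] w 0.0503 gf 0.0 F [ 0.2 -0.6 -0.4] j [ 0.25  0.2   1.39 -0.    1.55 -1.17]
w 0.95 [237. 112.  18.  36.] [120. 119. 116.] [0.464 0.213]
w 0.95 [252. 176.  23.  43.] [117. 115. 112.] [0.565 0.217]
w 0.74 [276.  20.  34.  36.] [186. 164.  84.] [0.347 0.284]
w 0.61 [355.  96.  24.  40.] [159. 139.  69.] [0.471 0.39 ]
w 0.55 [316. 178.  35.  38.] [100.  98.  95.] [0.586 0.32 ]
w 0.62 [19. 62. 36. 50.] [187. 164.  80.] [ 0.349 -0.088]
t 0.86 [149. 276.  23.  29.] [211. 177.  71.] [0.341 0.288]
t 0.7 [183. 226.  13.  26.] [120. 114. 107.] [0.465 0.213]
t 0.68 [292. 222.  80.  18.] [80. 77. 71.] [ 0.478 -0.048]
t 0.66 [180. 188.  14.  26.] [128. 121. 112.] [0.567 0.217]
t 0.65 [145. 240.  17.  26.] [94. 90. 84.] [0.439 0.306]
t 0.92 [405. 213.  12.  22.] [109. 103.  98.] [ 0.502 -0.34 ]
t 0.55 [306. 276.  19.  27.] [223. 190.  80.] [ 0.35  -0.089]
t 0.49 [145. 240.  15.  28.] [95. 90. 84.] [0.44  0.306]
```

View pics/w2.png

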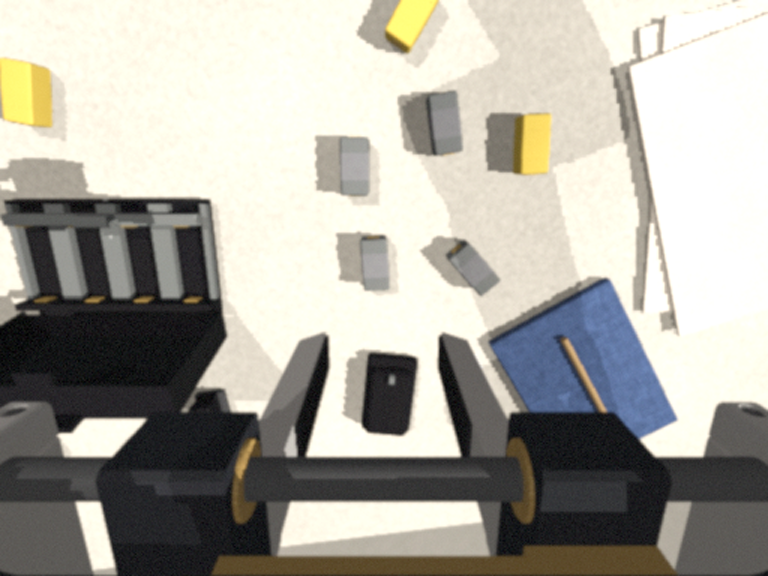

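The view shows the unit with all four bays empty. The grey packs at (355,166), (375,262), (445,122) and (472,266) match the grey fresh packs. The yellow ones at (410,20), (533,143) and (26,92) are look-alikes, so I leave them alone. I fit the grey packs and confirm them with an outline crop.

```bash
cat > fitall.py <<'E'
from packs import *
import pickle,sys
w,t,M=pickle.load(open('last.pkl','rb'))
def run(w,t,M,seeds):
    out={}
    for n,s in seeds.items():
        V=[]
        for p,k in ((w,'w'),(t,'t')):
            for c,m,col,e in M[k]:
                if col.max()-col.min()>30: continue
                v,u=np.nonzero(m)
                if np.hypot(*(at(p,u.mean(),v.mean(),.018)[:2]-s))<.02: V.append((p,m)); break
        if not V: print(n,'unseen'); continue
        f,c=fitpack(V,s); out[n]=f
        zz=''
        if len(V)==2:
            ctr=[(p,np.nonzero(m)[1].mean(),np.nonzero(m)[0].mean()) for p,m in V]; zz=tri(ctr).round(3)
        print(n,len(V),f.round(4),'deg',round(np.degrees(f[2]),1),'cost/view',round(c/len(V),2),'tri',zz)
    return out
if __name__=='__main__':
    o=run(w,t,M,dict(A=(.464,.213),B=(.565,.217),C=(.44,.306),D=(.586,.32)))
    im=np.clip(w['color']*1.4,0,255).astype(np.uint8).copy(); im=cv2.resize(im,None,fx=5,fy=5,interpolation=cv2.INTER_CUBIC)
    for f in o.values():
        P=U(f,box); P[:,2]+=.014
        h=cv2.convexHull(((proj(w,P)+.5)*5).astype(np.int32)); cv2.polylines(im,[h],True,(255,0,0),1)
    save('w2c.png',im,(1075,270,1775,1030),.75)
E
python3 fitall.py
```

```text
A 2 [ 0.4651  0.2132 -0.1566] deg -9.0 cost/view 0.11 tri [0.464 0.213 0.02 ]
B 2 [ 0.5661  0.2176 -0.0721] deg -4.1 cost/view 0.11 tri [0.566 0.217 0.017]
C 1 [0.4401 0.3075 0.0342] deg 2.0 cost/view 0.16 tri 
D 1 [0.5874 0.32   0.5669] deg 32.5 cost/view 0.08 tri
```

View pics/w2c.png

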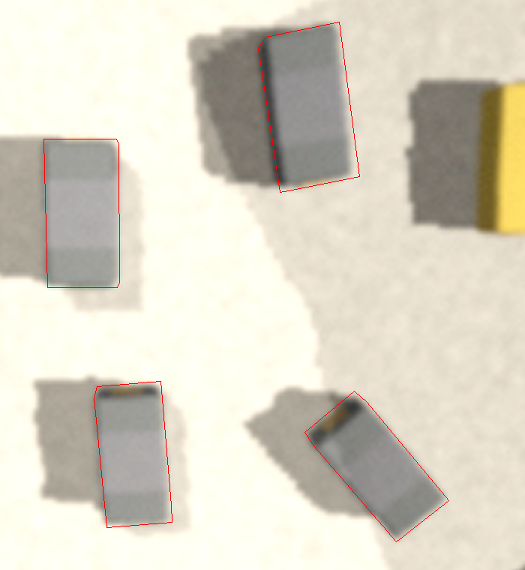

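All four outlines fit well on grey packs. I pick A first.

To row units: -0.2655 m / 0.75 = -0.354, -0.259 m / 0.75 = -0.3453.

Call:
drive_tool:
  motion:
    - {"claw":0.05,"tx":-0.0533,"ty":-0.0093,"tz":-0.04,"roll":0}
    - {"claw":0.05,"tx":-0.1133,"ty":-0.02,"tz":-0.0933,"roll":0}
    - {"claw":0.05,"tx":-0.1133,"ty":-0.02,"tz":-0.1733,"roll":0}
    - {"claw":0.05,"tx":-0.1133,"ty":-0.02,"tz":-0.2533,"roll":0}
    - {"claw":0.05,"tx":-0.1133,"ty":-0.02,"tz":-0.3133,"roll":0}
    - {"claw":0.05,"tx":-0.1133,"ty":-0.02,"tz":-0.3453,"roll":0}
    - {"claw":0.05,"tx":-0.1133,"ty":-0.02,"tz":-0.354,"roll":0}
    - {"claw":0.05,"tx":-0.1133,"ty":-0.02,"tz":-0.354,"roll":0}
    - {"claw":0.022,"tx":-0.1133,"ty":-0.02,"tz":-0.354,"roll":0}
    - {"claw":0.022,"tx":-0.1133,"ty":-0.02,"tz":-0.354,"roll":0}
    - {"claw":0.022,"tx":-0.1133,"ty":-0.02,"tz":-0.354,"roll":0}
    - {"claw":0.022,"tx":-0.1133,"ty":-0.02,"tz":-0.354,"roll":0}

```text
clock: 10.25
ee_pos: [0.4666, 0.2134, 0.0165]
tcp_rot: [0.001, 0.077, 0.997, 0.0]
ft_force: [0.1, -0.7, 5.4]
grip_width: 0.0274
grasp_force: 30.0
```

To row units: -0.194 m / 0.75 = -0.2587, -0.05 m / 0.75 = -0.0667.

Call:
drive_tool:
  motion:
    - {"claw":0.022,"tx":0,"ty":0,"tz":0.0533,"roll":0}
    - {"claw":0.022,"tx":0,"ty":0,"tz":0.12,"roll":0}
    - {"claw":0.022,"tx":0.0267,"ty":-0.0667,"tz":0.1333,"roll":0}
    - {"claw":0.022,"tx":0.06,"ty":-0.14,"tz":0.1333,"roll":0}
    - {"claw":0.022,"tx":0.0867,"ty":-0.2133,"tz":0.1333,"roll":0}
    - {"claw":0.022,"tx":0.102,"ty":-0.2587,"tz":0.12,"roll":0}
    - {"claw":0.022,"tx":0.102,"ty":-0.2587,"tz":0.0667,"roll":0}
    - {"claw":0.022,"tx":0.102,"ty":-0.2587,"tz":0.0467,"roll":0}
    - {"claw":0.022,"tx":0.102,"ty":-0.2587,"tz":0.0467,"roll":0}

```text
clock: 11.38
ee_pos: [0.5403, 0.0199, 0.0489]
tcp_rot: [-0.002, 0.077, 0.997, 0.0]
ft_force: [0.6, 0.3, -1.0]
grip_width: 0.0279
grasp_force: 30.0
```

Run:
```python
from h import *
st(); w=grab_frame('wrist'); t=grab_frame('top')
a=w['color'][150:330,170:345]; b=t['color'][130:250,235:365]
im=np.hstack([cv2.resize(a,(400,412)),cv2.resize(b,(400,412))])
save('p1.png',np.clip(im*1.8,0,255).astype(np.uint8))
```

```text
t 11.38 tcp [0.5403 0.0199 0.0489] q [-0.002  0.077  0.997  0.   ] w 0.0279 gf 30.0 F [ 0.6  0.3 -1. ] j [-0.12  0.32  1.75  0.    1.07 -1.54]
```

View pics/p1.png

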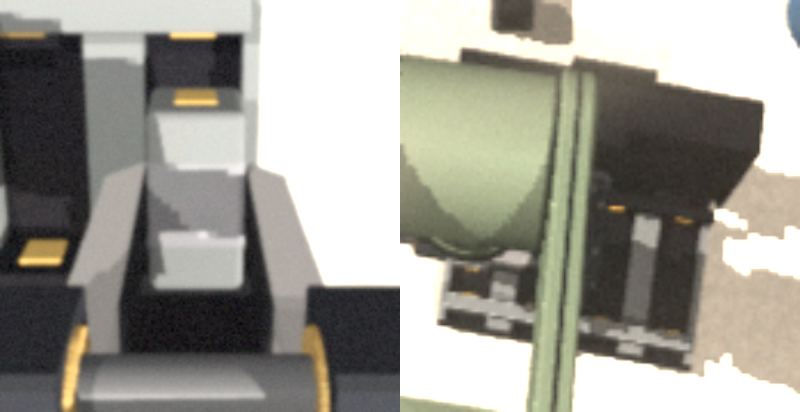

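The left panel shows the held pack (150–243) centred over bay 4 (147–243), so I lower it.

To row units: -0.0285 m / 0.75 = -0.038, -0.028 m / 0.75 = -0.0373.

Call:
drive_tool:
  motion:
    - {"claw":0.022,"tx":0,"ty":0,"tz":-0.016,"roll":0}
    - {"claw":0.022,"tx":0,"ty":0,"tz":-0.0293,"roll":0}
    - {"claw":0.022,"tx":0,"ty":0,"tz":-0.0373,"roll":0}
    - {"claw":0.022,"tx":0,"ty":0,"tz":-0.038,"roll":0}

```text
clock: 11.98
ee_pos: [0.5418, 0.0194, 0.0223]
tcp_rot: [-0.001, 0.077, 0.997, 0.0]
ft_force: [-2.8, 0.6, 7.1]
grip_width: 0.0277
grasp_force: 30.0
```

To row units: 0.258 m / 0.75 = 0.344, 0.209 m / 0.75 = 0.2787.

Call:
drive_tool:
  motion:
    - {"claw":0.042,"tx":0,"ty":0,"tz":0,"roll":0}
    - {"claw":0.042,"tx":0,"ty":0,"tz":0,"roll":0}
    - {"claw":0.042,"tx":0,"ty":0,"tz":0.04,"roll":0}
    - {"claw":0.05,"tx":0,"ty":0,"tz":0.1067,"roll":0}
    - {"claw":0.05,"tx":0,"ty":0.04,"tz":0.1733,"roll":0}
    - {"claw":0.05,"tx":0,"ty":0.0933,"tz":0.2267,"roll":0}
    - {"claw":0.05,"tx":0,"ty":0.16,"tz":0.2667,"roll":0}
    - {"claw":0.05,"tx":0,"ty":0.2267,"tz":0.3067,"roll":0}
    - {"claw":0.05,"tx":0.0133,"ty":0.2787,"tz":0.3333,"roll":0}
    - {"claw":0.05,"tx":0.0133,"ty":0.2787,"tz":0.344,"roll":0}
    - {"claw":0.05,"tx":0.0133,"ty":0.2787,"tz":0.344,"roll":0}

```text
clock: 13.35
ee_pos: [0.5522, 0.2278, 0.28]
tcp_rot: [0.0, 0.077, 0.997, -0.0]
ft_force: [0.5, 0.2, -0.5]
grip_width: 0.0499
grasp_force: 0.0
```

```bash
cat > again.py <<'E'
import sys; from fitall import *
st(); w=grab_frame('wrist'); t=grab_frame('top'); M={'w':masks(w),'t':masks(t)}
pickle.dump((w,t,M),open('last.pkl','wb'))
for k,p in (('w',w),('t',t)):
    for c,m,col,e in M[k]:
        if col.max()-col.min()>30: continue
        v,u=np.nonzero(m); print(k,round(c,2),at(p,u.mean(),v.mean(),.018)[:2].round(3),m.sum())
S=dict(A=(.465,.213),B=(.566,.2176),C=(.44,.3075),D=(.5874,.32))
run(w,t,M,{k:v for k,v in S.items() if k in sys.argv[1]})
E
python3 again.py BCD
```

```text
t 13.35 tcp [0.5522 0.2278 0.28  ] q [ 0.     0.077  0.997 -0.   ] w 0.0499 gf 0.0 F [ 0.5  0.2 -0.5] j [ 0.25  0.21  1.39 -0.    1.55 -1.17]
w 0.83 [0.565 0.217] 670
w 0.77 [0.438 0.306] 899
w 0.64 [0.541 0.019] 828
t 0.85 [0.541 0.021] 288
t 0.83 [0.567 0.217] 279
t 0.89 [ 0.503 -0.34 ] 355
B 2 [ 0.5661  0.2166 -0.0886] deg -5.1 cost/view 0.14 tri [0.566 0.217 0.017]
C 1 [0.4395 0.3058 0.0042] deg 0.2 cost/view 0.07 tri 
D unseen
```

To row units: -0.2645 m / 0.75 = -0.3527, 0.0143 m / 0.75 = 0.0191, 4 degrees / 120 = 0.0333.

Call:
drive_tool:
  motion:
    - {"claw":0.05,"tx":0.0191,"ty":-0.0147,"tz":-0.0667,"roll":0.0333}
    - {"claw":0.05,"tx":0.0191,"ty":-0.0147,"tz":-0.1467,"roll":0.0333}
    - {"claw":0.05,"tx":0.0191,"ty":-0.0147,"tz":-0.2267,"roll":0.0333}
    - {"claw":0.05,"tx":0.0191,"ty":-0.0147,"tz":-0.3,"roll":0.0333}
    - {"claw":0.05,"tx":0.0191,"ty":-0.0147,"tz":-0.34,"roll":0.0333}
    - {"claw":0.05,"tx":0.0191,"ty":-0.0147,"tz":-0.3527,"roll":0.0333}
    - {"claw":0.05,"tx":0.0191,"ty":-0.0147,"tz":-0.3527,"roll":0.0333}
    - {"claw":0.022,"tx":0.0191,"ty":-0.0147,"tz":-0.3527,"roll":0.0333}
    - {"claw":0.022,"tx":0.0191,"ty":-0.0147,"tz":-0.3527,"roll":0.0333}
    - {"claw":0.022,"tx":0.0191,"ty":-0.0147,"tz":-0.3527,"roll":0.0333}
    - {"claw":0.022,"tx":0.0191,"ty":-0.0147,"tz":-0.3527,"roll":0.0333}

```text
clock: 15.02
ee_pos: [0.5676, 0.2174, 0.017]
tcp_rot: [0.001, 0.043, 0.999, 0.0]
ft_force: [-0.5, -0.5, 5.9]
grip_width: 0.0279
grasp_force: 30.0
```

To row units: -0.251 m / 0.75 = -0.3347, 0.04 m / 0.75 = 0.0533, -4 degrees / 120 = -0.0333.

Call:
drive_tool:
  motion:
    - {"claw":0.022,"tx":0,"ty":0,"tz":0.0533,"roll":0}
    - {"claw":0.022,"tx":-0.0267,"ty":0,"tz":0.12,"roll":-0.0333}
    - {"claw":0.022,"tx":-0.0433,"ty":-0.0667,"tz":0.1333,"roll":-0.0333}
    - {"claw":0.022,"tx":-0.0433,"ty":-0.1467,"tz":0.1333,"roll":-0.0333}
    - {"claw":0.022,"tx":-0.0433,"ty":-0.2267,"tz":0.1333,"roll":-0.0333}
    - {"claw":0.022,"tx":-0.0433,"ty":-0.3,"tz":0.1333,"roll":-0.0333}
    - {"claw":0.022,"tx":-0.0433,"ty":-0.3347,"tz":0.12,"roll":-0.0333}
    - {"claw":0.022,"tx":-0.0433,"ty":-0.3347,"tz":0.0667,"roll":-0.0333}
    - {"claw":0.022,"tx":-0.0433,"ty":-0.3347,"tz":0.0467,"roll":-0.0333}
    - {"claw":0.022,"tx":-0.0433,"ty":-0.3347,"tz":0.0467,"roll":-0.0333}

```text
clock: 16.27
ee_pos: [0.5323, -0.033, 0.049]
tcp_rot: [-0.002, 0.077, 0.997, 0.0]
ft_force: [0.1, -0.2, -0.9]
grip_width: 0.0275
grasp_force: 30.0
```

```bash
cat > chk.py <<'E'
from h import *
import sys
st(); w=grab_frame('wrist')
g=cv2.cvtColor(w['color'],cv2.COLOR_RGB2GRAY).astype(int)
# column profile across pack (held) rows and bay rows ahead
for r in range(166,262,8): print(r,' '.join('%3d'%v for v in g[r-1:r+2,214:300:2].mean(0)))
d=[e for e in cut_out('fresh1',w)]
for e in d: print(round(e['confidence'],2),np.round(e['extent'],1))
np.savez('chk.npz',color=w['color'])
E
python3 chk.py
```

```text
t 16.27 tcp [ 0.5323 -0.033   0.049 ] q [-0.002  0.077  0.997  0.   ] w 0.0275 gf 30.0 F [ 0.1 -0.2 -0.9] j [-0.22  0.31  1.77  0.    1.07 -1.64]
166 103 124 124 122 123 123 123 124 124 120 116 114  82  37  37  64  76  85  86  88  87  86  86  87  78  37  23  24  22  24  38 101 115 116 116 116 116 116 117 117 116 116 116
174 108 106 106 106 107 111 114 116 114  91  33  31  34  31  32  32  31  32  30  31  32  31  33  36  34  26  23  26  19  25  46 120 134 135 135 135 135 136 136 135 136 136 136
182  85  85  85  85  84  84  84  83  83  55  20  24  35  36  38  35  38  38  37  37  37  36  37  37  26  25  24  26  24  24  52 128 135 136 135 129 113 103  87 104 108 108 108
190  85  84  85  85  85  85  86  84  84  62  24  34  55  60  60  61  67  79  79  80  79  79  80  79  78  69  60  59  59  62  76 128 135 135 121  85  84  83  83  84  84  85  83
198  83  84  84  84  84  84  84  85  82  66  44  68  73  72  74  73  73  74  73  74  74  75  75  75  74  75  73  73  73  72  79 101 115 115 113  75  75  82  83  84  84  83  84
206  85  84  84  84  84  84  84  85  82  70  67  83  90 127 134 134 134 13
[... 519 characters left out ...]
91  92  92  92  92  92  93  93  93  92  92  91  92  91  90  86  66  44  99 107 107 107 108 106 107 107 100  55
238 107 106 106 106 106 107 107 106  70  23  40  65  65  74  81  91  93  92  92  94  92  92  92  92  92  91  93  91  92  91  87  64  25  56 102 107 107 108 107 107 106 107  99
246 108 108 106 107 107 106 106  83  27  17  35  63  67  67  67  67  67  75  79  90  91  91  90  89  91  91  90  90  92  92  84  54  25  27  71 106 107 107 107 106 106 107 106
254 107 106 107 106 106 106  93  37  21  21  41  67  71 117 126 126 125 127 125 126 128 130 134 140 138 133 121 121 122 122 134 117  27  21  29  84 106 106 107 107 107 105 106
0.58 [324.9 219.2  40.5  73.8]
0.55 [257.1 231.1  47.6  90.5]
```

To row units: -0.0287 m / 0.75 = -0.0383, -0.0013 m / 0.75 = -0.0017.

Call:
drive_tool:
  motion:
    - {"claw":0.022,"tx":0,"ty":-0.0017,"tz":-0.0107,"roll":0}
    - {"claw":0.022,"tx":0,"ty":-0.0017,"tz":-0.024,"roll":0}
    - {"claw":0.022,"tx":0,"ty":-0.0017,"tz":-0.0347,"roll":0}
    - {"claw":0.022,"tx":0,"ty":-0.0017,"tz":-0.0383,"roll":0}
    - {"claw":0.022,"tx":0,"ty":-0.0017,"tz":-0.0383,"roll":0}

```text
clock: 17.0
ee_pos: [0.5336, -0.0349, 0.0228]
tcp_rot: [-0.001, 0.077, 0.997, 0.0]
ft_force: [-4.3, 1.1, 8.9]
grip_width: 0.0276
grasp_force: 30.0
```

To row units: 0.285 m / 0.75 = 0.38, 0.258 m / 0.75 = 0.344.

Call:
drive_tool:
  motion:
    - {"claw":0.042,"tx":0,"ty":0,"tz":0,"roll":0}
    - {"claw":0.042,"tx":0,"ty":0,"tz":0,"roll":0}
    - {"claw":0.042,"tx":0,"ty":0,"tz":0.04,"roll":0}
    - {"claw":0.05,"tx":0,"ty":0,"tz":0.1067,"roll":0}
    - {"claw":0.05,"tx":0,"ty":0.04,"tz":0.1733,"roll":0}
    - {"claw":0.05,"tx":0,"ty":0.0933,"tz":0.2267,"roll":0}
    - {"claw":0.05,"tx":0,"ty":0.16,"tz":0.2667,"roll":0}
    - {"claw":0.05,"tx":0,"ty":0.24,"tz":0.2933,"roll":0}
    - {"claw":0.05,"tx":0.0133,"ty":0.3133,"tz":0.3267,"roll":0}
    - {"claw":0.05,"tx":0.0267,"ty":0.38,"tz":0.344,"roll":0}
    - {"claw":0.05,"tx":0.0267,"ty":0.38,"tz":0.344,"roll":0}
    - {"claw":0.05,"tx":0.0267,"ty":0.38,"tz":0.344,"roll":0}

```text
clock: 18.5
ee_pos: [0.5535, 0.2495, 0.2787]
tcp_rot: [-0.001, 0.077, 0.997, -0.001]
ft_force: [-0.2, 0.3, -0.3]
grip_width: 0.0498
grasp_force: 0.0
```

```bash
python3 again.py CD
```

```text
t 18.5 tcp [0.5535 0.2495 0.2787] q [-0.001  0.077  0.997 -0.001] w 0.0498 gf 0.0 F [-0.2  0.3 -0.3] j [ 0.28  0.23  1.36 -0.    1.55 -1.13]
w 0.97 [0.54  0.018] 894
w 0.79 [0.438 0.306] 890
w 0.68 [ 0.478 -0.047] 1170
w 0.65 [ 0.532 -0.036] 928
w 0.23 [ 0.478 -0.045] 1232
t 0.73 [0.44  0.306] 313
t 0.62 [0.541 0.021] 265
t 0.57 [ 0.534 -0.034] 260
t 0.56 [ 0.753 -0.007] 746
t 0.76 [ 0.502 -0.34 ] 338
t 0.59 [ 0.757 -0.007] 684
C 2 [0.4402 0.3074 0.0361] deg 2.1 cost/view 0.11 tri [0.439 0.306 0.02 ]
D unseen
```

To row units: -0.2645 m / 0.75 = -0.3527, -0.1136 m / 0.75 = -0.1515, 10.5 degrees / 120 = 0.0875.

Call:
drive_tool:
  motion:
    - {"claw":0.05,"tx":-0.0667,"ty":0.0333,"tz":-0.0267,"roll":0.0417}
    - {"claw":0.05,"tx":-0.1333,"ty":0.0667,"tz":-0.0667,"roll":0.0875}
    - {"claw":0.05,"tx":-0.1515,"ty":0.0763,"tz":-0.1333,"roll":0.0875}
    - {"claw":0.05,"tx":-0.1515,"ty":0.0763,"tz":-0.2133,"roll":0.0875}
    - {"claw":0.05,"tx":-0.1515,"ty":0.0763,"tz":-0.2933,"roll":0.0875}
    - {"claw":0.05,"tx":-0.1515,"ty":0.0763,"tz":-0.34,"roll":0.0875}
    - {"claw":0.05,"tx":-0.1515,"ty":0.0763,"tz":-0.3527,"roll":0.0875}
    - {"claw":0.05,"tx":-0.1515,"ty":0.0763,"tz":-0.3527,"roll":0.0875}
    - {"claw":0.022,"tx":-0.1515,"ty":0.0763,"tz":-0.3527,"roll":0.0875}
    - {"claw":0.022,"tx":-0.1515,"ty":0.0763,"tz":-0.3527,"roll":0.0875}
    - {"claw":0.022,"tx":-0.1515,"ty":0.0763,"tz":-0.3527,"roll":0.0875}
    - {"claw":0.022,"tx":-0.1515,"ty":0.0763,"tz":-0.3527,"roll":0.0875}

```text
clock: 20.3
ee_pos: [0.4416, 0.3076, 0.0167]
tcp_rot: [0.001, -0.014, 1.0, 0.0]
ft_force: [-0.1, -1.4, 7.2]
grip_width: 0.0279
grasp_force: 30.0
```

To row units: -0.3955 m / 0.75 = -0.5273, 0.085 m / 0.75 = 0.1133, -10.5 degrees / 120 = -0.0875.

Call:
drive_tool:
  motion:
    - {"claw":0.022,"tx":0,"ty":0,"tz":0.0533,"roll":0}
    - {"claw":0.022,"tx":0,"ty":-0.0133,"tz":0.12,"roll":-0.0417}
    - {"claw":0.022,"tx":0.0133,"ty":-0.08,"tz":0.1333,"roll":-0.0875}
    - {"claw":0.022,"tx":0.0333,"ty":-0.1533,"tz":0.1333,"roll":-0.0875}
    - {"claw":0.022,"tx":0.0533,"ty":-0.2267,"tz":0.1333,"roll":-0.0875}
    - {"claw":0.022,"tx":0.0733,"ty":-0.3,"tz":0.1333,"roll":-0.0875}
    - {"claw":0.022,"tx":0.0933,"ty":-0.3733,"tz":0.1333,"roll":-0.0875}
    - {"claw":0.022,"tx":0.1067,"ty":-0.4467,"tz":0.1333,"roll":-0.0875}
    - {"claw":0.022,"tx":0.1133,"ty":-0.5133,"tz":0.1333,"roll":-0.0875}
    - {"claw":0.022,"tx":0.1133,"ty":-0.5273,"tz":0.0933,"roll":-0.0875}
    - {"claw":0.022,"tx":0.1133,"ty":-0.5273,"tz":0.0467,"roll":-0.0875}
    - {"claw":0.022,"tx":0.1133,"ty":-0.5273,"tz":0.0467,"roll":-0.0875}

```text
clock: 21.8
ee_pos: [0.5218, -0.0874, 0.0471]
tcp_rot: [-0.004, 0.078, 0.997, 0.001]
ft_force: [-0.8, -0.6, -1.8]
grip_width: 0.0275
grasp_force: 30.0
```

```bash
python3 chk.py
```

```text
t 21.8 tcp [ 0.5218 -0.0874  0.0471] q [-0.004  0.078  0.997  0.001] w 0.0275 gf 30.0 F [-0.8 -0.6 -1.8] j [-0.33  0.3   1.78  0.    1.06 -1.74]
166 128 129 128 128 127 127 127 128 127 127 121 118 118 119 119 122 139 142 140 139 140 140 133 108 106 101  76  92  81 119 135 134 135 134 134 134 134 134 134 136 135 135 135
174 111 111 110 110 110 113 115 130 133 128  68  28  32  34  35  35  35  33  34  31  34  34  33  31  28  27  21  20  16  22  22  48 116 121 115 116 115 115 116 115 114 115 116
182  83  84  84  85  83  84  84  84  83  80  43  13  27  36  37  36  36  37  36  37  39  37  38  36  34  22  22  27  24  22  24  61 128 135 135 135 135 144 174 160 136 135 135
190  84  84  84  83  84  84  84  84  84  82  49  52  64  62  63  62  77  94  94  92  91  92  91  92  92  84  64  63  62  65  74  70 122 127 130 120  84  83  83  84  84  83  84
198  84  83  83  84  84  83  83  85  84  83  71  85 106 111 111 111 112 112 111 112 111 112 113 113 113 112 113 114 112 113 114 118 114 114 114 113  77  76  83  83  84  85  85
206  83  84  83  83  84  83  84  83  84  83  77  83  91 126 133 133 134 133
[... 549 characters left out ...]
 92  92  93  91  90  90  91  85  66  44 100 105 107 106 106 106 106 105 100  63
238 106 105 106 106 106 107 107 104  70  22  41  66  67  69  77  90  91  92  92  93  91  91  91  91  91  91  92  91  91  92  86  62  23  56 103 107 107 107 106 106 107 107 102
246 107 107 106 107 106 106 106  83  28  21  38  64  67  67  67  67  69  72  80  90  91  90  89  90  89  90  91  91  90  91  84  55  22  27  71 105 107 107 107 106 106 106 106
254 106 106 105 106 107 105  93  35  22  23  49  65  75 118 125 124 123 124 124 125 128 134 136 138 137 135 124 122 119 119 121 107  26  22  29  83 106 106 107 107 107 106 107
0.91 [394.9 224.3  53.7  77. ]
0.77 [255.6 228.   51.5  93.2]
0.67 [329.  224.8  48.3  77.8]
```

To row units: -0.0287 m / 0.75 = -0.0383, -0.026 m / 0.75 = -0.0347.

Call:
drive_tool:
  motion:
    - {"claw":0.022,"tx":0,"ty":-0.0007,"tz":-0.0107,"roll":0}
    - {"claw":0.022,"tx":0,"ty":-0.0007,"tz":-0.024,"roll":0}
    - {"claw":0.022,"tx":0,"ty":-0.0007,"tz":-0.0347,"roll":0}
    - {"claw":0.022,"tx":0,"ty":-0.0007,"tz":-0.0383,"roll":0}
    - {"claw":0.022,"tx":0,"ty":-0.0007,"tz":-0.0383,"roll":0}

```text
clock: 22.52
ee_pos: [0.525, -0.0887, 0.0227]
tcp_rot: [-0.001, 0.077, 0.997, 0.0]
ft_force: [-4.6, 1.8, 10.0]
grip_width: 0.0279
grasp_force: 30.0
```

To row units: 0.38 m / 0.75 = 0.5067, 0.29 m / 0.75 = 0.3867.

Call:
drive_tool:
  motion:
    - {"claw":0.042,"tx":0,"ty":0,"tz":0,"roll":0}
    - {"claw":0.042,"tx":0,"ty":0,"tz":0,"roll":0}
    - {"claw":0.042,"tx":0,"ty":0,"tz":0.04,"roll":0}
    - {"claw":0.05,"tx":0,"ty":0,"tz":0.1067,"roll":0}
    - {"claw":0.05,"tx":0,"ty":0.04,"tz":0.1733,"roll":0}
    - {"claw":0.05,"tx":0,"ty":0.0933,"tz":0.2267,"roll":0}
    - {"claw":0.05,"tx":0,"ty":0.16,"tz":0.2667,"roll":0}
    - {"claw":0.05,"tx":0,"ty":0.24,"tz":0.2933,"roll":0}
    - {"claw":0.05,"tx":0.0133,"ty":0.3133,"tz":0.3267,"roll":0}
    - {"claw":0.05,"tx":0.0267,"ty":0.3867,"tz":0.344,"roll":0}
    - {"claw":0.05,"tx":0.06,"ty":0.4533,"tz":0.344,"roll":0}
    - {"claw":0.05,"tx":0.1,"ty":0.5067,"tz":0.344,"roll":0}

```text
clock: 24.02
ee_pos: [0.6006, 0.2936, 0.2797]
tcp_rot: [0.0, 0.077, 0.997, 0.0]
ft_force: [0.7, -0.0, 0.5]
grip_width: 0.0502
grasp_force: 0.0
```

Call:
drive_tool:
  motion:
    - {"claw":0.05,"tx":0,"ty":0,"tz":0,"roll":0}
    - {"claw":0.05,"tx":0,"ty":0,"tz":0,"roll":0}

```text
clock: 24.28
ee_pos: [0.5999, 0.2906, 0.2787]
tcp_rot: [-0.001, 0.077, 0.997, -0.001]
ft_force: [0.1, -0.7, 0.5]
grip_width: 0.0505
grasp_force: 0.0
```

```bash
python3 again.py D
python3 - <<'E'
from h import *
import pickle; w,t,M=pickle.load(open('last.pkl','rb')); save('w3.png',np.clip(w['color']*1.4,0,255).astype(np.uint8),None,1.5)
E
```

```text
t 24.27 tcp [0.5999 0.2906 0.2787] q [-0.001  0.077  0.997 -0.001] w 0.0505 gf 0.0 F [ 0.1 -0.7  0.5] j [ 0.32  0.36  1.2  -0.    1.59 -1.09]
w 0.89 [ 0.525 -0.086] 837
w 0.85 [0.54  0.018] 992
w 0.67 [ 0.532 -0.037] 1032
w 0.55 [0.587 0.321] 664
w 0.44 [ 0.724 -0.007] 1107
t 0.86 [0.588 0.32 ] 302
t 0.82 [ 0.524 -0.087] 231
t 0.69 [ 0.567 -0.073] 6710
t 0.58 [0.541 0.022] 265
t 0.65 [ 0.503 -0.34 ] 340
D 2 [0.5892 0.3213 0.6498] deg 37.2 cost/view 0.13 tri [0.588 0.321 0.017]
```

View pics/w3.png

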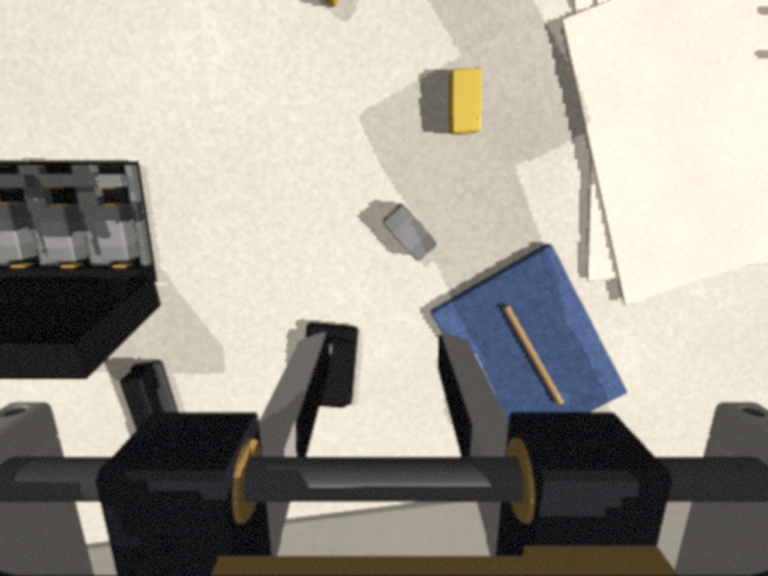

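Packs lie in bays 4, 3 and 2, and the last grey pack D is at (409,231), turned about 35°. I pick it next.

To row units: -0.2643 m / 0.75 = -0.3524, 0.0295 m / 0.75 = 0.0393, 44 degrees / 120 = 0.3667.

Call:
drive_tool:
  motion:
    - {"claw":0.05,"tx":-0.016,"ty":0.0393,"tz":-0.0533,"roll":0.0833}
    - {"claw":0.05,"tx":-0.016,"ty":0.0393,"tz":-0.1067,"roll":0.1667}
    - {"claw":0.05,"tx":-0.016,"ty":0.0393,"tz":-0.16,"roll":0.25}
    - {"claw":0.05,"tx":-0.016,"ty":0.0393,"tz":-0.2133,"roll":0.3333}
    - {"claw":0.05,"tx":-0.016,"ty":0.0393,"tz":-0.28,"roll":0.3667}
    - {"claw":0.05,"tx":-0.016,"ty":0.0393,"tz":-0.3333,"roll":0.3667}
    - {"claw":0.05,"tx":-0.016,"ty":0.0393,"tz":-0.3524,"roll":0.3667}
    - {"claw":0.05,"tx":-0.016,"ty":0.0393,"tz":-0.3524,"roll":0.3667}
    - {"claw":0.022,"tx":-0.016,"ty":0.0393,"tz":-0.3524,"roll":0.3667}
    - {"claw":0.022,"tx":-0.016,"ty":0.0393,"tz":-0.3524,"roll":0.3667}
    - {"claw":0.022,"tx":-0.016,"ty":0.0393,"tz":-0.3524,"roll":0.3667}
    - {"claw":0.022,"tx":-0.016,"ty":0.0393,"tz":-0.3524,"roll":0.3667}

```text
clock: 26.08
ee_pos: [0.5897, 0.3211, 0.0173]
tcp_rot: [0.002, -0.302, 0.953, 0.0]
ft_force: [-0.1, -0.0, 5.7]
grip_width: 0.0277
grasp_force: 29.9
```

To row units: -0.4625 m / 0.75 = -0.6167, -0.071 m / 0.75 = -0.0947, -44 degrees / 120 = -0.3667.

Call:
drive_tool:
  motion:
    - {"claw":0.022,"tx":0,"ty":0,"tz":0.0533,"roll":0}
    - {"claw":0.022,"tx":-0.0267,"ty":-0.0133,"tz":0.12,"roll":-0.0833}
    - {"claw":0.022,"tx":-0.0667,"ty":-0.0667,"tz":0.1467,"roll":-0.1667}
    - {"claw":0.022,"tx":-0.0933,"ty":-0.1333,"tz":0.1467,"roll":-0.25}
    - {"claw":0.022,"tx":-0.1133,"ty":-0.2067,"tz":0.1467,"roll":-0.3333}
    - {"claw":0.022,"tx":-0.1133,"ty":-0.28,"tz":0.1467,"roll":-0.3667}
    - {"claw":0.022,"tx":-0.1133,"ty":-0.3533,"tz":0.1467,"roll":-0.3667}
    - {"claw":0.022,"tx":-0.1133,"ty":-0.4267,"tz":0.1467,"roll":-0.3667}
    - {"claw":0.022,"tx":-0.1067,"ty":-0.5,"tz":0.1467,"roll":-0.3667}
    - {"claw":0.022,"tx":-0.1,"ty":-0.5733,"tz":0.1467,"roll":-0.3667}
    - {"claw":0.022,"tx":-0.0947,"ty":-0.6167,"tz":0.12,"roll":-0.3667}
    - {"claw":0.022,"tx":-0.0947,"ty":-0.6167,"tz":0.0533,"roll":-0.3667}

```text
clock: 27.58
ee_pos: [0.5207, -0.1461, 0.0574]
tcp_rot: [0.004, 0.079, 0.997, -0.002]
ft_force: [0.8, 0.2, -1.4]
grip_width: 0.0276
grasp_force: 29.9
```

To row units: -0.005 m / 0.75 = -0.0067.

Call:
drive_tool:
  motion:
    - {"claw":0.022,"tx":0,"ty":0,"tz":-0.0067,"roll":0}
    - {"claw":0.022,"tx":0,"ty":0,"tz":-0.0067,"roll":0}

```text
clock: 27.82
ee_pos: [0.5171, -0.1414, 0.0504]
tcp_rot: [-0.0, 0.077, 0.997, 0.0]
ft_force: [-0.1, -0.1, -1.4]
grip_width: 0.0275
grasp_force: 29.9
```

```bash
python3 chk.py
```

```text
t 27.82 tcp [ 0.5171 -0.1414  0.0504] q [-0.     0.077  0.997  0.   ] w 0.0275 gf 29.9 F [-0.1 -0.1 -1.4] j [-0.43  0.31  1.77  0.    1.07 -1.84]
166 137 136 138 139 138 134 129 128 128 124  82  29  30  33  30  33  29  28  32  29  28  28  30  29  26  15  17  16  17  14  16  42 113 121 122 122 121 122 121 122 120 122 120
174 136 137 132 131 132 133 112 103 122 124  76  30  32  33  34  32  36  34  35  35  35  33  34  33  34  22  21  23  24  22  22  57 120 127 128 128 127 125 125 127 127 128 128
182 138 141 139 136 135 134 106  78  78  77  50  21  27  32  33  33  33  34  33  35  34  34  32  37  34  30  23  23  21  20  23  65 121 127 127 116  80  78  80  78  78  79  78
190 138 138 135 136 134 133 112  80  77  77  53  37  57  57  58  58  64  86  89  88  87  87  87  88  87  83  64  59  57  59  66  78 121 125 112  78  79  78  78  79  79  78  77
198 132 132 131 131 133 135 121  79  78  77  65  70  79 101 104 103 104 104 102 102 102 103 102 101 101 100 100 100 100 100  99 101 107 109 105  68  59  67  77  78  78  79  78
206 135 138 139 137 136 137 126  82  77  78  72  84 105 110 125 125 126 12
[... 580 characters left out ...]
0  62  40  92 100  99 100 100  99  99 102  93  57
238 102 100 101 100 100 101 100  98  64  24  36  59  63  63  74  79  86  87  87  86  86  87  85  86  86  87  86  85  87  87  80  59  23  52  96  99  99 100 100 100  99 100  94
246 100 101 101 100 101  99  99  77  23  18  32  59  63  64  62  61  61  63  76  81  85  85  84  84  85  85  84  85  86  86  78  50  21  24  64  98 100 100  99 100 100 100  99
254 100 100 101  99 100 100  87  31  21  17  35  59  64  71 112 117 117 117 118 118 119 121 127 127 127 125 124 125 126 124 132  87  16  16  27  77  99 100 100  99 100  99 100
0.95 [324.5 215.   50.3  81.8]
0.81 [256.6 230.8  45.3  87.4]
0.8 [464.8 217.2  65.8  76.5]
0.78 [395.1 218.1  54.   78.2]
```

To row units: -0.0287 m / 0.75 = -0.0383, -0.026 m / 0.75 = -0.0347.

Call:
drive_tool:
  motion:
    - {"claw":0.022,"tx":0,"ty":-0.0007,"tz":-0.0107,"roll":0}
    - {"claw":0.022,"tx":0,"ty":-0.0007,"tz":-0.024,"roll":0}
    - {"claw":0.022,"tx":0,"ty":-0.0007,"tz":-0.0347,"roll":0}
    - {"claw":0.022,"tx":0,"ty":-0.0007,"tz":-0.0383,"roll":0}
    - {"claw":0.022,"tx":0,"ty":-0.0007,"tz":-0.0383,"roll":0}

```text
clock: 28.55
ee_pos: [0.5172, -0.1422, 0.0228]
tcp_rot: [-0.001, 0.077, 0.997, 0.0]
ft_force: [-5.0, 2.3, 10.8]
grip_width: 0.0273
grasp_force: 30.0
```

To row units: 0.2 m / 0.75 = 0.2667, -0.09 m / 0.75 = -0.12.

Call:
drive_tool:
  motion:
    - {"claw":0.042,"tx":0,"ty":0,"tz":0,"roll":0}
    - {"claw":0.042,"tx":0,"ty":0,"tz":0,"roll":0}
    - {"claw":0.042,"tx":0,"ty":0,"tz":0.04,"roll":0}
    - {"claw":0.05,"tx":0,"ty":0,"tz":0.1067,"roll":0}
    - {"claw":0.05,"tx":-0.04,"ty":0.0267,"tz":0.1733,"roll":0}
    - {"claw":0.02,"tx":-0.08,"ty":0.0667,"tz":0.2267,"roll":0}
    - {"claw":0.0,"tx":-0.12,"ty":0.0933,"tz":0.2667,"roll":0}
    - {"claw":0.0,"tx":-0.1333,"ty":0.1067,"tz":0.2667,"roll":0}
    - {"claw":0.0,"tx":-0.1333,"ty":0.1067,"tz":0.2667,"roll":0}

```text
clock: 29.68
ee_pos: [0.4168, -0.0619, 0.2205]
tcp_rot: [-0.0, 0.077, 0.997, 0.0]
ft_force: [1.0, -0.6, 0.4]
grip_width: 0.0135
grasp_force: 0.0
```

Run:
```python
from h import *
st(); w=grab_frame('wrist')
np.savez('w4.npz',color=w['color'],**{k:w[k] for k in('fx','fy','cx','cy','R','t')})
q=proj(w,U([.5195,-.0597,-.155],[[-.0505,0,.044],[0,0,.03],[-.062,-.104,.016],[-.062,.104,.016]])); print(q.round(1))
save('w4.png',np.clip(w['color'].astype(float)*2,0,255).astype(np.uint8),(150,100,380,270),3.45)
```

```text
t 29.68 tcp [ 0.4168 -0.0619  0.2205] q [-0.     0.077  0.997  0.   ] w 0.0135 gf 0.0 F [ 1.  -0.6  0.4] j [-0.35 -0.15  1.87 -0.    1.42 -1.77]
[[268.4 213.7]
 [267.5 243. ]
 [194.9 199.2]
 [340.4 199.2]]
```

View pics/w4.png

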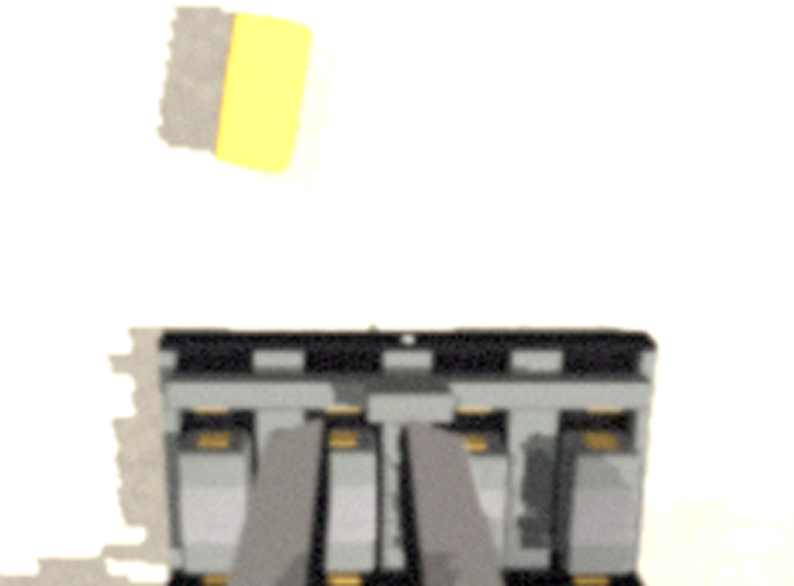

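All four bays now hold a pack lying lengthways and seated, with the carriage forward and its tab at (410,405). The yellow look-alike at (265,90) is well clear. Next I put the closed fingers in front of the tab.

To row units: -0.1935 m / 0.75 = -0.258, 0.0481 m / 0.75 = 0.0641.

Call:
drive_tool:
  motion:
    - {"claw":0.0,"tx":0.038,"ty":0.0193,"tz":-0.0667,"roll":0}
    - {"claw":0.0,"tx":0.038,"ty":0.0193,"tz":-0.1467,"roll":0}
    - {"claw":0.0,"tx":0.038,"ty":0.0193,"tz":-0.2133,"roll":0}
    - {"claw":0.0,"tx":0.038,"ty":0.0193,"tz":-0.2533,"roll":0}
    - {"claw":0.0,"tx":0.038,"ty":0.0193,"tz":-0.258,"roll":0}
    - {"claw":0.0,"tx":0.0445,"ty":0.0183,"tz":-0.258,"roll":0}
    - {"claw":0.0,"tx":0.0511,"ty":0.0173,"tz":-0.258,"roll":0}
    - {"claw":0.0,"tx":0.0576,"ty":0.0163,"tz":-0.258,"roll":0}
    - {"claw":0.0,"tx":0.0641,"ty":0.0152,"tz":-0.258,"roll":0}
    - {"claw":0.0,"tx":0.0708,"ty":0.0141,"tz":-0.258,"roll":0}
    - {"claw":0.0,"tx":0.0708,"ty":0.0141,"tz":-0.258,"roll":0}

```text
clock: 31.1
ee_pos: [0.4713, -0.0519, 0.0283]
tcp_rot: [0.001, 0.077, 0.997, -0.0]
ft_force: [0.3, -0.7, -0.0]
grip_width: 0.0006
grasp_force: 0.0
```

To row units: 0.012 m / 0.75 = 0.016, -0.0019 m / 0.75 = -0.0025.

Call:
drive_tool:
  motion:
    - {"claw":0.0,"tx":0.0053,"ty":-0.0008,"tz":0,"roll":0}
    - {"claw":0.0,"tx":0.0107,"ty":-0.0016,"tz":0,"roll":0}
    - {"claw":0.0,"tx":0.016,"ty":-0.0025,"tz":0,"roll":0}

```text
clock: 31.48
ee_pos: [0.479, -0.0529, 0.0273]
tcp_rot: [-0.004, 0.077, 0.997, 0.0]
ft_force: [-8.9, -0.1, 6.1]
grip_width: 0.0003
grasp_force: 4.3
```

Run:
```python
from h import *
st()
for n in('wrist','top'):
    w=grab_frame(n)
    for d in cut_out('carriage_tab',w)[:2]: print(n,d['confidence'],np.round(d['extent'],1))
    if n=='wrist': a=w['color'][130:300,160:390]
    else: b=w['color'][150:250,240:360]
im=np.hstack([cv2.resize(a,(450,333)),cv2.resize(b,(340,333))]); save('w5.png',np.clip(im*1.9,0,255).astype(np.uint8))
```

```text
t 31.48 tcp [ 0.479  -0.0529  0.0273] q [-0.004  0.077  0.997  0.   ] w 0.0003 gf 4.3 F [-8.9 -0.1  6.1] j [-0.29  0.25  1.91 -0.    0.99 -1.71]
wrist 0.56 [255.3 252.5 281.7  30.4]
```

View pics/w5.png

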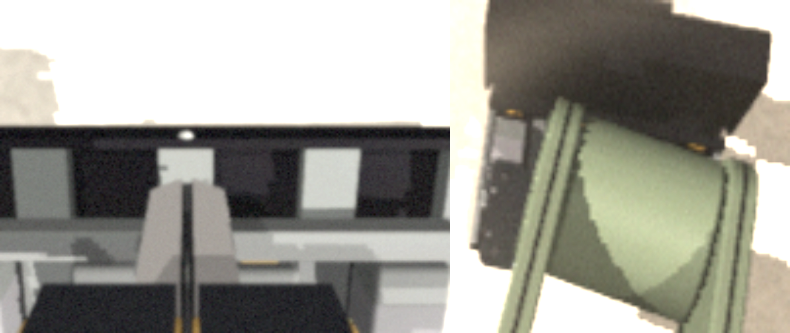

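The fingers are on the bar amid the carriage and the detent resists at 9 N. I push on.

To row units: 0.005 m / 0.75 = 0.0067, 0.003 m / 0.75 = 0.004.

Call:
drive_tool:
  motion:
    - {"claw":0.0,"tx":0.004,"ty":-0.0007,"tz":0,"roll":0}
    - {"claw":0.0,"tx":0.0067,"ty":-0.0011,"tz":0,"roll":0}
    - {"claw":0.0,"tx":0.0067,"ty":-0.0011,"tz":0,"roll":0}

```text
clock: 32.05
ee_pos: [0.4851, -0.0539, 0.0274]
tcp_rot: [-0.003, 0.077, 0.997, 0.0]
ft_force: [-6.8, 1.0, 3.9]
grip_width: 0.0003
grasp_force: 3.9
```

To row units: 0.004 m / 0.75 = 0.0053, -0.0003 m / 0.75 = -0.0004.

Call:
drive_tool:
  motion:
    - {"claw":0.0,"tx":0.0027,"ty":-0.0004,"tz":0,"roll":0}
    - {"claw":0.0,"tx":0.0053,"ty":-0.0008,"tz":0,"roll":0}
    - {"claw":0.0,"tx":0.0053,"ty":-0.0008,"tz":0,"roll":0}

```text
clock: 32.42
ee_pos: [0.4851, -0.0539, 0.0273]
tcp_rot: [-0.007, 0.077, 0.997, 0.001]
ft_force: [-16.8, 1.8, 13.9]
grip_width: 0.0004
grasp_force: 8.7
```

To row units: 0.19 m / 0.75 = 0.2533, 0.18 m / 0.75 = 0.24.

Call:
drive_tool:
  motion:
    - {"claw":0.0,"tx":-0.0133,"ty":0.002,"tz":0,"roll":0}
    - {"claw":0.0,"tx":-0.04,"ty":0.006,"tz":0.0133,"roll":0}
    - {"claw":0.0,"tx":-0.0667,"ty":0.0107,"tz":0.08,"roll":0}
    - {"claw":0.0,"tx":-0.08,"ty":0.012,"tz":0.16,"roll":0}
    - {"claw":0.0,"tx":-0.0933,"ty":0.012,"tz":0.24,"roll":0}
    - {"claw":0.0,"tx":-0.0933,"ty":0.012,"tz":0.2533,"roll":0}
    - {"claw":0.0,"tx":-0.0933,"ty":0.012,"tz":0.2533,"roll":0}

```text
clock: 33.3
ee_pos: [0.4228, -0.0465, 0.219]
tcp_rot: [0.002, 0.077, 0.997, -0.0]
ft_force: [0.2, 0.4, -0.2]
grip_width: 0.0006
grasp_force: 0.0
```

Run:
```python
from h import *
st(); w=grab_frame('wrist'); t=grab_frame('top'); pose=[.5195,-.0597,-.155]
for nm,p in(('w',w),('t',t)):
    np.savez(f'{nm}6.npz',color=p['color'],**{k:p[k] for k in('fx','fy','cx','cy','R','t')})
    for c in(.0,.017,.025): print(nm,c,proj(p,U(pose,[[-.0385+c,.08,.03],[-.0505+c,.08,.03],[-.0505+c,-.08,.03]])).round(1).tolist())
a=w['color'][160:290,170:380];b=t['color'][150:250,240:360]
im=np.hstack([cv2.resize(a,(485,300),interpolation=cv2.INTER_CUBIC),cv2.resize(b,(310,300),interpolation=cv2.INTER_CUBIC)]); save('w6.png',np.clip(im*1.9,0,255).astype(np.uint8))
```

```text
t 33.3 tcp [ 0.4228 -0.0465  0.219 ] q [ 0.002  0.077  0.997 -0.   ] w 0.0006 gf 0.0 F [ 0.2  0.4 -0.2] j [-0.31 -0.14  1.87  0.    1.41 -1.73]
w 0.0 [[313.7, 215.4], [314.2, 207.3], [198.7, 207.4]]
w 0.017 [[313.0, 226.6], [313.5, 218.7], [199.4, 218.8]]
w 0.025 [[312.7, 231.8], [313.2, 224.0], [199.7, 224.1]]
t 0.0 [[257.4, 216.0], [256.6, 220.9], [321.2, 231.5]]
t 0.017 [[258.5, 209.2], [257.7, 214.0], [322.2, 224.6]]
t 0.025 [[259.0, 206.0], [258.3, 210.8], [322.7, 221.4]]
```

View pics/w6.png

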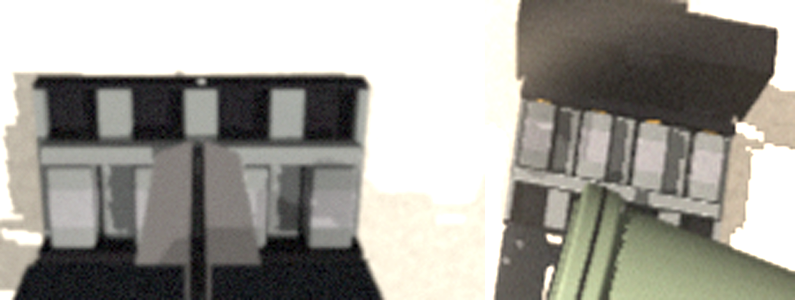

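The bar's front edge is at row ≈223.5 in the original frame, which matches carriage 0.025 (224.0), so the carriage is home. All packs are still in their bays. Next I measure the lid angle and the obstacles behind it.

Run:
```python
from h import *
t=dict(np.load('t6.npz')); pose=[.5195,-.0597,-.155]
T=lambda u,v:((u+.5)/6-.5+235,(v+.5)/6-.5+130)
def L(a,b,y,q): return U(pose,[[.06+a*np.cos(q)+b*np.sin(q),y,.02-a*np.sin(q)+b*np.cos(q)]])[0]
obs=[(T(340,99),-.1455,.034,.03),(T(500,122),-.1455,.034,-.03),(T(120,86),-.1285,.034,.11),(T(708,178),-.1285,.034,-.11)]
for uv,a,b,y in obs:
    r=[(np.abs(proj(t,L(a,b,y,q))[0]-uv),q) for q in np.arange(1.6,1.9,.01)]
    m=min(r,key=lambda z:z[0].sum()); print('q',round(m[1],2),m[0].round(1))
for n,u,v,z in(('stapler near',425,216,.02),('stapler far',425,138,.042),('stapL',413,175,.04),('stapR',437,175,.04),('mug',596,200,.08),('mouse',295,195,.03)): print(n,at(t,u*.64,v*.64,z).round(3))
h=.0085
for q in(1.75,1.6,1.45,1.3,1.15,1,.85,.7,.55,.4,.3,.2,.1,0.05,0):
    a=-.132;b=.034
    P=U(pose,[[.06+a*np.cos(q)+b*np.sin(q)+h,0,.02-a*np.sin(q)+b*np.cos(q)]])[0]; print(q,P.round(4))
print(L(-.1455,.034,0,1.75),st()['ee_pos'])
```

```text
q 1.73 [0.1 0.1]
q 1.74 [0.9 0.2]
q 1.72 [0.2 0. ]
q 1.73 [1.2 0. ]
stapler near [ 0.691 -0.01   0.02 ]
stapler far [ 0.813 -0.009  0.042]
stapL [0.753 0.01  0.04 ]
stapR [ 0.753 -0.028  0.04 ]
mug [ 0.702 -0.267  0.08 ]
mouse [0.722 0.2   0.03 ]
1.75 [ 0.6435 -0.0791  0.1438]
1.6 [ 0.6246 -0.0761  0.151 ]
1.45 [ 0.6048 -0.073   0.1551]
1.3 [ 0.5847 -0.0699  0.1563]
1.15 [ 0.5646 -0.0667  0.1544]
1 [ 0.545  -0.0637  0.1494]
0.85 [ 0.5263 -0.0608  0.1416]
0.7 [ 0.5091 -0.0581  0.131 ]
0.55 [ 0.4936 -0.0556  0.118 ]
0.4 [ 0.4801 -0.0535  0.1027]
0.3 [ 0.4725 -0.0524  0.0915]
0.2 [ 0.466  -0.0513  0.0795]
0.1 [ 0.4608 -0.0505  0.067 ]
0.05 [ 0.4586 -0.0502  0.0606]
0 [ 0.4568 -0.0499  0.054 ]
t 33.4 tcp [ 0.4209 -0.0459  0.2163] q [-0.001  0.077  0.997  0.   ] w 0.0003 gf 0.0 F [-0.5 -0.3  0.1] j [-0.31 -0.14  1.87  0.    1.41 -1.73]
[ 0.63745902 -0.07813149  0.15710959] [ 0.42086217 -0.04585466  0.21632845]
```

To row units: 0.263 m / 0.75 = 0.3507, -0.083 m / 0.75 = -0.1107.

Call:
drive_tool:
  motion:
    - {"claw":0,"tx":0,"ty":0,"tz":0.0667,"roll":0}
    - {"claw":0,"tx":0.08,"ty":-0.0133,"tz":0.08,"roll":0}
    - {"claw":0,"tx":0.16,"ty":-0.0267,"tz":0.08,"roll":0}
    - {"claw":0,"tx":0.24,"ty":-0.04,"tz":0.08,"roll":0}
    - {"claw":0,"tx":0.3133,"ty":-0.052,"tz":0.08,"roll":0}
    - {"claw":0,"tx":0.3507,"ty":-0.0527,"tz":0.0667,"roll":0}
    - {"claw":0,"tx":0.3507,"ty":-0.0527,"tz":0.0267,"roll":0}
    - {"claw":0,"tx":0.3507,"ty":-0.0527,"tz":-0.04,"roll":0}
    - {"claw":0,"tx":0.3507,"ty":-0.0527,"tz":-0.1067,"roll":0}
    - {"claw":0,"tx":0.3507,"ty":-0.0527,"tz":-0.1107,"roll":0}
    - {"claw":0,"tx":0.3507,"ty":-0.0527,"tz":-0.1107,"roll":0}

```text
clock: 34.78
ee_pos: [0.6845, -0.0856, 0.1346]
tcp_rot: [-0.0, 0.077, 0.997, 0.0]
ft_force: [-0.1, 0.5, 0.7]
grip_width: 0.0007
grasp_force: 0.0
```

Call:
drive_tool:
  motion:
    - {"claw":0,"tx":-0.0267,"ty":0.004,"tz":0,"roll":0}
    - {"claw":0,"tx":-0.0533,"ty":0.008,"tz":0,"roll":0}
    - {"claw":0,"tx":-0.0733,"ty":0.0113,"tz":0.0067,"roll":0}
    - {"claw":0,"tx":-0.0933,"ty":0.0147,"tz":0.0133,"roll":0}
    - {"claw":0,"tx":-0.1133,"ty":0.0173,"tz":0.0227,"roll":0}
    - {"claw":0,"tx":-0.1333,"ty":0.0207,"tz":0.0267,"roll":0}
    - {"claw":0,"tx":-0.1507,"ty":0.0233,"tz":0.0267,"roll":0}
    - {"claw":0,"tx":-0.1667,"ty":0.026,"tz":0.024,"roll":0}

```text
clock: 35.78
ee_pos: [0.5588, -0.0661, 0.1534]
tcp_rot: [0.0, 0.077, 0.997, -0.0]
ft_force: [1.2, -0.3, 1.2]
grip_width: 0.0007
grasp_force: 0.7
```

To row units: -0.0937 m / 0.75 = -0.1249, -0.0872 m / 0.75 = -0.1163.

Call:
drive_tool:
  motion:
    - {"claw":0,"tx":-0.0196,"ty":0.0027,"tz":-0.0053,"roll":0}
    - {"claw":0,"tx":-0.032,"ty":0.0047,"tz":-0.0093,"roll":0}
    - {"claw":0,"tx":-0.0445,"ty":0.0067,"tz":-0.0153,"roll":0}
    - {"claw":0,"tx":-0.056,"ty":0.0084,"tz":-0.022,"roll":0}
    - {"claw":0,"tx":-0.0675,"ty":0.0101,"tz":-0.0293,"roll":0}
    - {"claw":0,"tx":-0.078,"ty":0.0117,"tz":-0.038,"roll":0}
    - {"claw":0,"tx":-0.088,"ty":0.0133,"tz":-0.0467,"roll":0}
    - {"claw":0,"tx":-0.0973,"ty":0.0147,"tz":-0.0567,"roll":0}
    - {"claw":0,"tx":-0.1061,"ty":0.0163,"tz":-0.0672,"roll":0}
    - {"claw":0,"tx":-0.1163,"ty":0.0177,"tz":-0.0821,"roll":0}
    - {"claw":0,"tx":-0.1249,"ty":0.0192,"tz":-0.0981,"roll":0}

```text
clock: 37.15
ee_pos: [0.4651, -0.0516, 0.0786]
tcp_rot: [-0.0, 0.077, 0.997, -0.0]
ft_force: [0.5, -1.3, 0.3]
grip_width: 0.0004
grasp_force: 0.2
```

To row units: -0.022 m / 0.75 = -0.0293, -0.0125 m / 0.75 = -0.0167.

Call:
drive_tool:
  motion:
    - {"claw":0,"tx":-0.004,"ty":0.0005,"tz":-0.008,"roll":0}
    - {"claw":0,"tx":-0.0067,"ty":0.0011,"tz":-0.0167,"roll":0}
    - {"claw":0,"tx":-0.0093,"ty":0.0015,"tz":-0.0227,"roll":0}
    - {"claw":0,"tx":-0.012,"ty":0.0019,"tz":-0.0293,"roll":0}
    - {"claw":0,"tx":-0.012,"ty":0.0019,"tz":-0.0293,"roll":0}

```text
clock: 37.78
ee_pos: [0.457, -0.0503, 0.0576]
tcp_rot: [0.0, 0.077, 0.997, -0.0]
ft_force: [-0.9, -1.5, 0.5]
grip_width: 0.0002
grasp_force: 0.0
```

To row units: -0.006 m / 0.75 = -0.008, -0.003 m / 0.75 = -0.004.

Call:
drive_tool:
  motion:
    - {"claw":0,"tx":0,"ty":0,"tz":-0.004,"roll":0}
    - {"claw":0,"tx":0,"ty":0,"tz":-0.008,"roll":0}
    - {"claw":0,"tx":0,"ty":0,"tz":-0.008,"roll":0}

```text
clock: 38.15
ee_pos: [0.4573, -0.0505, 0.054]
tcp_rot: [-0.0, 0.077, 0.997, -0.0]
ft_force: [-7.3, 2.7, 21.5]
grip_width: 0.0007
grasp_force: 10.4
```

Run:
```python
from h import *
st(); w=grab_frame('wrist'); t=grab_frame('top'); s=grab_frame('scene')
a=np.vstack([cv2.resize(w['color'],(400,300)),cv2.resize(t['color'][110:290,210:450],(400,300))]); b=cv2.resize(s['color'][140:260,150:310],(400,300))
im=np.hstack([a,np.vstack([b,np.zeros_like(b)])]); save('l1.png',np.clip(im*1.7,0,255).astype(np.uint8))
```

```text
t 38.15 tcp [ 0.4573 -0.0505  0.054 ] q [-0.     0.077  0.997 -0.   ] w 0.0007 gf 10.4 F [-7.3  2.7 21.5] j [-0.3   0.16  1.95 -0.    1.03 -1.71]
```

View pics/l1.png

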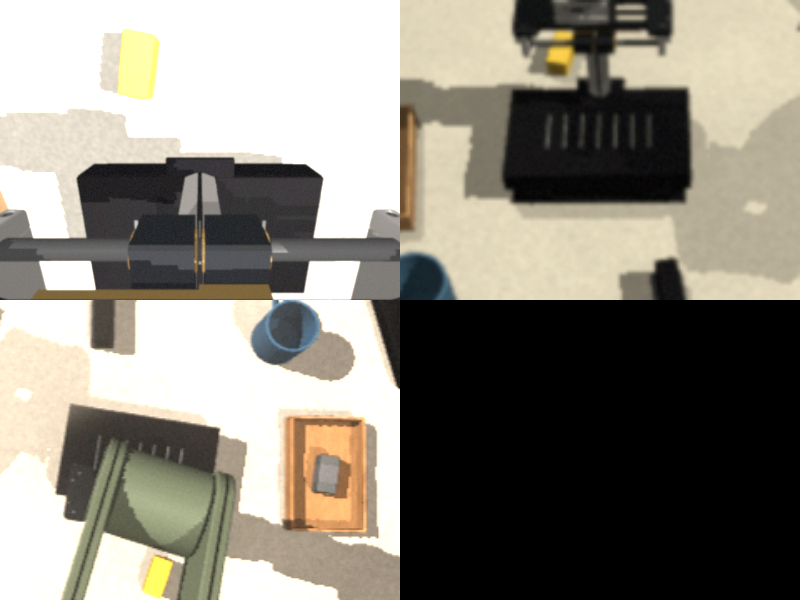

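The lid is down and the spent pack lies in the tray. The finger meets the lid at z = 0.054, its closed height, with 21 N pressed on it. I lift away and verify.

To row units: -0.35 m / 0.75 = -0.4667, -0.3 m / 0.75 = -0.4.

Call:
drive_tool:
  motion:
    - {"claw":0,"tx":0,"ty":0,"tz":0.0267,"roll":0}
    - {"claw":0,"tx":0,"ty":-0.04,"tz":0.1067,"roll":0}
    - {"claw":0,"tx":0,"ty":-0.12,"tz":0.1867,"roll":0}
    - {"claw":0,"tx":-0.0267,"ty":-0.2,"tz":0.24,"roll":0}
    - {"claw":0,"tx":-0.0667,"ty":-0.2667,"tz":0.24,"roll":0}
    - {"claw":0,"tx":-0.1067,"ty":-0.3333,"tz":0.24,"roll":0}
    - {"claw":0,"tx":-0.1467,"ty":-0.4,"tz":0.24,"roll":0}
    - {"claw":0,"tx":-0.1867,"ty":-0.4667,"tz":0.24,"roll":0}
    - {"claw":0,"tx":-0.1867,"ty":-0.4667,"tz":0.24,"roll":0}
    - {"claw":0,"tx":-0.1867,"ty":-0.4667,"tz":0.24,"roll":0}

```text
clock: 39.55
ee_pos: [0.3164, -0.4003, 0.2308]
tcp_rot: [-0.0, 0.078, 0.997, 0.001]
ft_force: [-0.6, 0.4, -0.1]
grip_width: 0.0008
grasp_force: 0.0
```

Run:
```python
from h import *
st(); t=grab_frame('top'); s=grab_frame('scene'); pose=[.5195,-.0597,-.155]
def L(a,b,y,q): return U(pose,[[.06+a*np.cos(q)+b*np.sin(q),y,.02-a*np.sin(q)+b*np.cos(q)]])[0]
P=[(-.1455,.034,.03),(-.1455,.034,-.03),(-.1285,.034,.11),(-.1285,.034,-.11)]
for n,p in(('top',t),('scene',s)):
    for q in(0,.08,.2): print(n,q,[np.round(proj(p,L(*k,q))[0],1).tolist() for k in P])
    for d in cut_out('lid',p)[:1]: print(d['confidence'],d['extent'])
    for k in('mouse','mug','stapler'): print(k,[np.round(d['extent']).tolist() for d in cut_out(k,p)[:1]])
im=cv2.resize(t['color'][155:260,235:375],(800,600),interpolation=cv2.INTER_CUBIC).copy()
for c,q in(((255,0,0),0),((0,255,0),.08)):
    for k in P:
        u=(proj(t,L(*k,q))[0]-[235,155]+.5)*800/140; cv2.circle(im,tuple(int(v) for v in u),4,c,1)
save('l2.png',np.clip(im*1.7,0,255).astype(np.uint8))
```

```text
t 39.55 tcp [ 0.3164 -0.4003  0.2308] q [-0.     0.078  0.997  0.001] w 0.0008 gf 0.0 F [-0.6  0.4 -0.1] j [-1.07  0.05  1.66  0.    1.43 -2.49]
top 0 [[274.8, 238.6], [299.7, 242.7], [242.8, 226.0], [334.1, 241.1]]
top 0.08 [[275.1, 237.3], [300.4, 241.5], [242.8, 224.7], [335.2, 239.9]]
top 0.2 [[275.8, 234.7], [301.5, 238.9], [242.9, 221.9], [336.8, 237.4]]
0.72 [293.2, 207.4, 98.0, 74.6]
mouse [[189.0, 125.0, 35.0, 38.0]]
mug [[381.0, 124.0, 39.0, 48.0]]
stapler [[270.0, 112.0, 16.0, 50.0]]
scene 0 [[239.6, 169.7], [220.4, 169.8], [265.3, 173.7], [194.3, 174.1]]
scene 0.08 [[239.5, 168.0], [220.1, 168.1], [265.4, 172.3], [193.7, 172.7]]
scene 0.2 [[239.2, 165.9], [219.5, 166.1], [265.6, 170.6], [192.9, 171.1]]
0.91 [229.6, 193.3, 75.2, 46.5]
mouse [[332.0, 249.0, 22.0, 34.0]]
mug [[155.0, 264.0, 31.0, 49.0]]
stapler [[261.0, 267.0, 21.0, 50.0]]
```

View pics/l2.png

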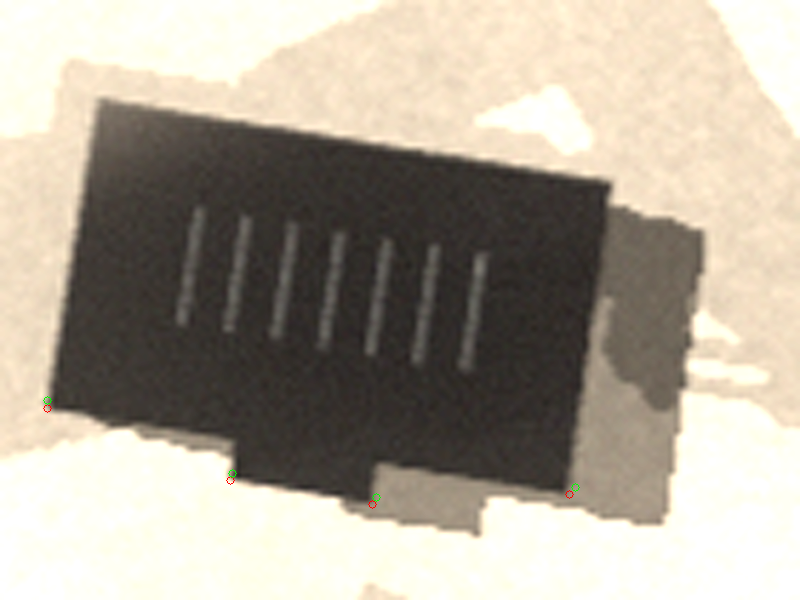

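The lid's edges coincide with the closed (red, q=0) outline, and mouse, mug and stapler are where they started. I hand in.

```bash
python3 -c "
from plant import *
print(sign_off())"
```

```text
the job is handed in; nothing more can be done
None
```

Job handed in at about 40 s on the robot's clock: the spent pack is in the box, four fresh packs are in the bays, the carriage is home and the lid is shut, and the mouse, mug and stapler look unmoved in the camera views.

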